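Put three carvings back on their own plinths

TASK

The three timber carvings have each been put on the wrong plinth. Shift them round so that the whale tail stands in the middle of the round plinth, the penguin in the middle of the square plinth and the shorebird in the middle of the long plinth, looking lengthways along it (either way); the cork board is free if you need somewhere to rest a piece meanwhile. Do not tip a carving over, and leave the paint tub, the paint tube and the brush jar where they are.

Things in the scene. Friction and masses are not known exactly. Their poses are not given: they have to be found in the camera images.
- whale_tail: Whale's tail carved in pale timber on a dark round foot, 72 mm across, 14 mm thick. 104 mm tall. Its two fins spread along its y, 144 mm tip to tip, 75 to 104 mm up. Between them a stem 26 mm thick along x from 50 to 86 mm up (the notch above it at 89 mm): grip it from above across x, about 75 mm up. Origin: centre of the foot's underside, z up. 0.2 to 0.42 kg.
- penguin: Standing penguin carved in pale timber on a dark square foot, 62 x 62 mm, 14 mm thick. 104 mm tall. Body 51 mm across; flippers at y = +/-30 mm, up to 56 mm high; head and neck round, 35 mm thick from 70 to 90 mm up: grip there from above across y, about 83 mm up. Beak along +x to x = 33 mm, 88 mm up. Origin: centre of the foot's underside, z up. 0.19 to 0.38 kg.
- shorebird: Long-beaked bird carved in pale timber on a dowel over a dark oblong foot, 84 mm along x, 50 along y, 14 thick. It looks along +x: tail at x = -64 mm, beak tip at 97 mm, head top 108 mm up at x = 45. Body 46 mm wide along y near x = 0, 56 to 93 mm up: grip it from above across y at x = 0, about 75 mm up. Origin: centre of the foot's underside, under the body's middle, z up. 0.18 to 0.37 kg.
- round_plinth: Low white-painted round display plinth, 130 mm across, 25 mm high, flat top, fixed. Origin: centre of its underside, on the table (z = 0).
- square_plinth: Low white-painted square display plinth, 120 x 120 mm, 35 mm high, flat top, fixed. Origin: centre of its underside, on the table; sides along its x and y.
- long_plinth: Low white-painted oblong display plinth, 190 mm along its x, 85 mm along its y, 30 mm high, flat top, fixed. Origin: centre of its underside, on the table.
- cork_board: Small square cork-faced board, 130 x 130 mm, top 12 mm above the table, fixed, empty at the start: the free spot. Origin: centre of its underside, on the table.
- paint_tub: Bystander: yellow paint tub with a white lid, 75 mm across, 61 mm tall, standing. Origin: centre of its underside.
- paint_tube: Bystander: blue paint tube lying on the table, about 146 mm long along its x (cap at +x), 50 mm wide at the crimp, 33 mm tall. Origin: on the table under its middle.
- brush_jar: Bystander: white ceramic jar, 72 mm across, with paint brushes standing in it up to about 180 mm above the table, leaning out up to 45 mm from its axis. Origin: centre of its underside.
Mind the look-alikes: they are no part of the job. Leave any pink look-alike of the round_plinth alone.

How it is judged:
At the end, for the whole second after the job is handed in: Whale tail on the round plinth, penguin on the square plinth, shorebird on the long plinth: each standing on the plinth's top, within 15 mm of its centre, upright (within 0.1 rad), released and at rest; the shorebird's length within 0.25 rad of the long plinth's length, either way round (horizontal distance between whale_tail and round_plinth below 0.015 m and z of whale_tail in the frame of round_plinth between 0.021 and 0.029 m and angle between each of whale_tail, penguin, shorebird's own z axis and vertical below 0.1 rad and linear speed of each of whale_tail, penguin, shorebird below 0.02 m/s and angular speed of each of whale_tail, penguin, shorebird below 0.2 rad/s and horizontal distance between penguin and square_plinth below 0.015 m and z of penguin in the frame of square_plinth between 0.031 and 0.039 m and horizontal distance between shorebird and long_plinth below 0.015 m and z of shorebird in the frame of long_plinth between 0.026 and 0.034 m and angle between the x axis of shorebird and the x axis of long_plinth, either way round below 0.25 rad); the robot touches nothing.
It fails at once if a carving is tipped over (leans more than 0.6 rad) (angle between any of whale_tail, penguin, shorebird's own z axis and vertical above 0.6 rad).
It fails at once if the paint tub, paint tube or brush jar is pushed more than 20 mm from its place or the tub or jar knocked over (distance of any of paint_tub, paint_tube, brush_jar from where it was at the start of the episode above 0.02 m or angle between any of paint_tub, brush_jar's own z axis and vertical above 0.5 rad).
It also fails if it takes over 120 s, if anything falls off the work surface, if the arm or the gripper's body presses on something with over 40 N, if the wrist force passes 120 N, or if a joint passes its speed limit or range.

ROBOT

A 6-joint arm with a two-finger parallel gripper is mounted at the origin on the work surface. World frame = base frame: x ahead of the robot, y to its left, z up, the work surface at z = 0. Lengths are in m, angles in rad, forces in N, time in s.
With the tool pointing down it reaches from about 0.35 to 0.875 m from the base axis. Payload 4.2 kg.
Tool frame: the origin (TCP) lies on the centre line of the jaws, within the pads' length; the fingertips stand 8 mm ahead of it and the grasp point (between the pads) lies 11 mm behind it; x points along the fingers, y is the direction in which the jaws open and shut, and the axes are right-handed (so a half turn about x gives the same grasp; the last joint's range is limited). The gripper opens to 85 mm and grips with 20 to 120 N. Pads are 22 mm wide; open, the fingers measure 114 mm over their backs; the gripper's body (76 mm by 85 mm) begins 54 mm behind the grasp point. The pads swing forward as they close: fully open they stand 13 mm farther back than shut.
Start: joints at [-0.844, 0.385, 0.008, 0, -1.194, -0.259], TCP at [0.282, -0.558, 0.239] pointing down, gripper open.
Joint ranges: [-3.14, 3.14], [-1.21, 2.06], [-1.07, 1.41], [-3.16, 2.05], [-2.99, -0.16], [-3.1, 3.1]. Speed limits (rad/s): [2.79, 2.79, 3.14, 3.14, 3.14, 3.14].

INTERFACE

Orientations are given as [roll, pitch, yaw] about the fixed x, y, z axes, in that order (R = Rz(yaw) Ry(pitch) Rx(roll)).
In Python, from rig import get_state, read_camera, job_done gives the robot as it stands.
- The arm moves only by the tool jog_arm, never from a script. Its argument "plan" is a list of rows, each an object of numbers: "tx", "ty", "tz": the shift along the world's x, y, z in cm; "spin": the turn about the world's z in degrees; "grip": the finger opening in cm, from 0 to 8.54. In form: [{"tx": .., "ty": .., "tz": .., "spin": .., "grip": ..}, ...]. A call has exactly 8 rows; each row is the pose to reach, as a shift and turn from the pose measured when the call began; what a row does not reach only later rows make up. A row lasts 1/12 s, in which the tool goes at most 41.7 mm and 7.16 degrees, less where a joint would pass 70% of its speed; a pose out of reach is approached as far as the arm can. A call with a gripper value outside its range is refused whole. The fingers move at their own pace and stop on an object; "force" is the grip in N (left out, the last holds). Time passes only in rows, so rows that repeat a pose let the fingers close, or fill a call up. It gives the time, the measured TCP pose, the force and the opening at its end, in the units of the state.
- get_state(): the state, without advancing time (a new reading comes with each control period).
- read_camera(name): name is "scene" or "side" or "wrist"; returns a dict with "img" (384x512x3 uint8, blue, green, red), "depth" (384x512 float32, m along the optical axis (not along the pixel's ray), 0 where there is no reading), "mtx" (3x3 intrinsics, pixels), "R" (3x3) and "t" (3): a world point X has camera coordinates R X + t; the wrist camera has in their place "T_tool_cam" (4x4, takes a point from camera to tool coordinates, whose origin is the TCP and whose axes are the tool frame's). Camera axes: x right, y down, z forward; pixel columns grow to the right and rows downward; lengths in m; the calibration is good to about 2 mm. A picture is of the moment at which its call begins: read the wrist's pose just before it.
- job_done(): hands the job in, once; it reports no verdict.
The state is a dict: "time": time; "qpos": joint angles; "dq": joint speeds; "tau": joint torques, N m; "eef_pos": TCP position; "tcp_rot": TCP orientation; "wrist_force": force on the tool from outside, world axes, zero at the start; "ft_torque": the same for the moment, N m; "grip_width": opening from 0.0 (shut) to 1.0 (fully open).
Only numpy, scipy, OpenCV 4.12 (cv2) and the standard library are available. Lean on these libraries where they do the work, as an engineer would, in place of code of your own. Each camera call takes 0.05 s, during which the arm holds its last target. There are 200 camera calls.

## Working session

There is one attempt and no reset: what is moved stays moved. The work goes in short steps, Python scripts to look and compute and a tool call to move; the robot and the scene stay as the last step left them, time stands still between calls to the robot, and variables do not carry over. Pictures are saved under pics/ and viewed, about 12 in all and at most 16, crops included, and the job is handed in when it is done.

Besides the shell and the picture viewer there is one more tool, called as name(argument=value, ...) on one line, values as JSON. jog_arm: Moves the arm, as the interface text tells. Its arguments: {"type":"object","properties":{"plan":{"type":"array","items":{"type":"object","properties":{"tx":{"type":"number"},"ty":{"type":"number"},"tz":{"type":"number"},"spin":{"type":"number"},"grip":{"type":"number"}}}},"force":{"type":"number"}},"required":["plan"]}

```bash
mkdir -p pics; cat > h.py <<'E'
import numpy as np, cv2
from rig import get_state, read_camera
E
python3 - <<'E'
from h import *
s=get_state(); print({k:np.round(v,3) for k,v in s.items()})
for n in ("scene","side"):
    c=read_camera(n); cv2.imwrite(f"pics/{n}0.png",cv2.resize(c["img"],(800,600),interpolation=cv2.INTER_CUBIC)); np.savez(f"{n}0.npz",**c)
    print(n,c["mtx"].round(1).tolist(),(-c["R"].T@c["t"]).round(3),(c["depth"]>0).mean())
E
```

```text
{'time': np.float64(0.0), 'qpos': array([-8.440e-01,  3.860e-01,  7.000e-03, -1.000e-03, -1.194e+00,
       -2.590e-01]), 'dq': array([-0.002, -0.   , -0.   ,  0.001,  0.001,  0.001]), 'tau': array([ 0.0000e+00, -3.9228e+01,  1.8840e+01,  4.1860e+00, -5.0000e-03,
        0.0000e+00]), 'eef_pos': array([ 0.282, -0.557,  0.238]), 'tcp_rot': array([1.61 , 1.569, 2.078]), 'wrist_force': array([ 0.227,  1.156, -0.154]), 'ft_torque': array([-0.014,  0.002,  0.002]), 'grip_width': np.float64(0.997)}
scene [[395.3, 0.0, 259.4], [0.0, 395.3, 190.0], [0.0, 0.0, 1.0]] [ 1.367 -0.19   0.653] 0.9903462727864584
side [[445.0, 0.0, 256.4], [0.0, 445.0, 192.4], [0.0, 0.0, 1.0]] [-0.017  0.757  0.694] 0.9961395263671875
```

View pics/scene0.png

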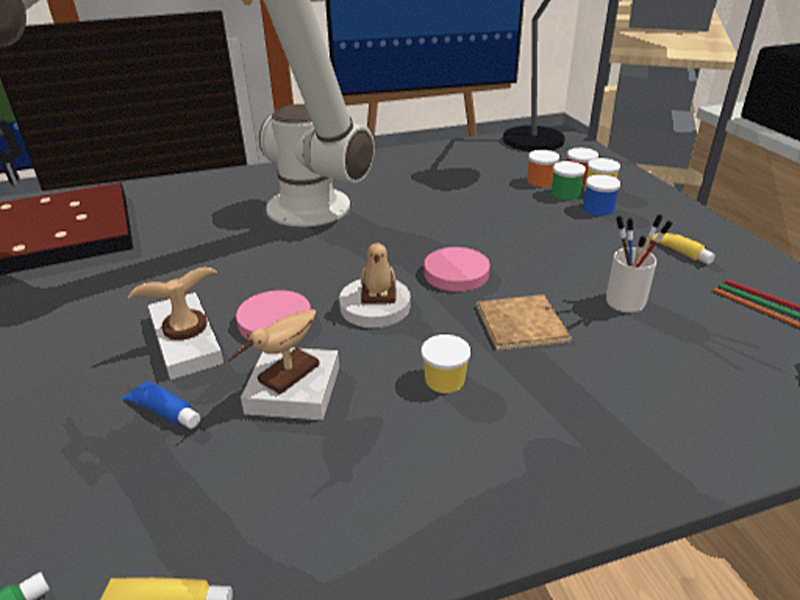

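View pics/side0.png

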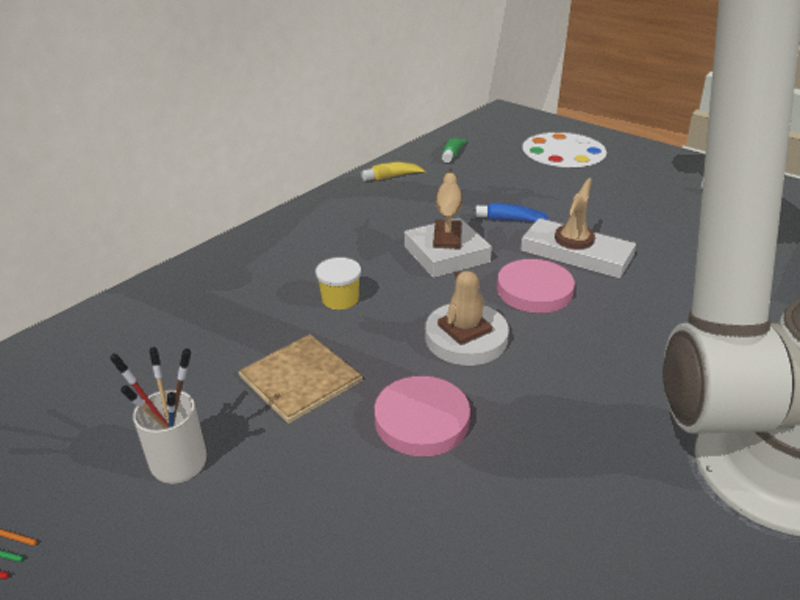

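The whale tail is on the long plinth at scene (185,335), the shorebird on the square plinth (290,385) and the penguin on the white round plinth (375,300). There are three round discs: white at (375,300) and pink at (275,315) and (457,268). The white one is the round_plinth because it is white-painted; the pink ones are decoys. The cork board is at (522,320) and is free. Next I measure with depth and colour.

```bash
cat >> h.py <<'E'
def cloud(c):
    v,u=np.mgrid[:384,:512]; d=c["depth"]; K=c["mtx"]
    P=np.stack([(u-K[0,2])/K[0,0]*d,(v-K[1,2])/K[1,1]*d,d],-1)
    return (P-c["t"])@c["R"]   # R^T (P-t)
def rect(p):
    (x,y),(w,h),a=cv2.minAreaRect((p[:,:2]*1000).astype(np.float32))
    if w<h: w,h,a=h,w,a+90
    return f"c=({x:.1f},{y:.1f}) size {w:.0f}x{h:.0f} yaw_long {((a+90)%180)-90:.1f}"
def circ(p):
    (x,y),r=cv2.minEnclosingCircle((p[:,:2]*1000).astype(np.float32)); return f"circ({x:.1f},{y:.1f}) d {2*r:.0f}"
E
python3 - <<'E'
from h import *
for n in ("scene","side"):
    c=dict(np.load(f"{n}0.npz")); X=cloud(c); hsv=cv2.cvtColor(c["img"],cv2.COLOR_BGR2HSV).astype(int); H,S,V=hsv[...,0],hsv[...,1],hsv[...,2]
    x,y,z=X[...,0],X[...,1],X[...,2]; ok=(c["depth"]>0)&(x>.3)&(x<1)&(abs(y)<.75)&(z>-.02)&(z<.25)
    ms={"white":ok&(S<50)&(V>110)&(z>.02)&(z<.042),"wood":ok&(H<25)&(S>60)&(V>110)&(z>.06),"dark":ok&(S>70)&((H<20)|(H>170))&(V<110)&(z>.025)&(z<.06),
        "cork":ok&(H<25)&(S>60)&(z<.02)&(V>80),"blue":ok&(H>100)&(H<130)&(S>150),"yellow":ok&(H>20)&(H<32)&(S>150),"tall":ok&(z>.05)&(S<60)&(V>100)}
    for k,m in ms.items():
        nl,L,st,_=cv2.connectedComponentsWithStats(m.astype(np.uint8))
        for i in range(1,nl):
            if st[i,4]<60: continue
            mm=cv2.erode((L==i).astype(np.uint8),np.ones((2,2)))>0 if k!="wood" else L==i
            p=X[mm]
            zm=np.median(p[:,2]); 
            if k in("white","dark"):
                p=p[abs(p[:,2]-np.percentile(p[:,2],70))<.004]
            if len(p)<10: continue
            print(n,k,st[i].tolist(),"z",np.percentile(p[:,2],[5,50,98]).round(3),rect(p),circ(p))
E
```

```text
scene white [217, 178, 46, 27, 614] z [0.025 0.027 0.029] c=(469.5,38.0) size 124x108 yaw_long 65.9 circ(462.5,40.1) d 127
scene white [389, 181, 27, 14, 178] z [0.03  0.034 0.037] c=(614.9,466.3) size 65x24 yaw_long 50.2 circ(605.8,473.9) d 65
scene white [119, 187, 12, 13, 84] z [0.03  0.032 0.034] c=(382.1,-274.0) size 59x17 yaw_long 8.9 circ(381.9,-272.2) d 60
scene white [95, 191, 47, 46, 854] z [0.03  0.032 0.034] c=(449.1,-294.9) size 189x81 yaw_long 9.3 circ(450.5,-294.8) d 198
scene white [154, 223, 63, 40, 1285] z [0.034 0.036 0.039] c=(635.7,-139.4) size 119x117 yaw_long -24.2 circ(635.8,-140.4) d 163
scene white [114, 261, 14, 10, 88] z [0.024 0.028 0.03 ] c=(665.4,-294.5) size 17x16 yaw_long -59.0 circ(665.5,-295.1) d 20
scene white [12, 366, 19, 18, 174] z [0.025 0.028 0.031] c=(877.9,-461.9) size 21x15 yaw_long -63.7 circ(876.5,-462.6) d 22
scene white [132, 374, 16, 10, 128] z [0.025 0.027 0.03 ] c=(952.5,-272.1) size 20x13 yaw_long 73.2 circ(952.8,-271.8) d 22
scene wood [231, 155, 22, 29, 380] z [0.064 0.088 0.13 ] c=(466.9,47.1) size 58x32 yaw_long 88.5 circ(459.8,
[... 3828 characters left out ...]
, 285] z [0.013 0.022 0.033] c=(598.2,-330.5) size 116x26 yaw_long 38.2 circ(600.9,-334.0) d 117
side yellow [239, 104, 32, 11, 201] z [0.011 0.021 0.033] c=(915.4,-333.1) size 110x29 yaw_long 63.1 circ(911.7,-331.3) d 110
side yellow [205, 180, 25, 18, 324] z [0.006 0.027 0.046] c=(667.7,106.0) size 57x22 yaw_long 50.3 circ(673.9,100.8) d 57
side tall [202, 165, 29, 18, 422] z [0.057 0.062 0.065] c=(682.3,92.3) size 69x68 yaw_long 11.7 circ(682.4,92.2) d 73
side tall [95, 251, 11, 16, 72] z [0.066 0.084 0.096] c=(625.6,473.2) size 10x4 yaw_long 72.7 circ(624.6,473.5) d 10
side tall [85, 251, 44, 43, 1062] z [0.053 0.075 0.131] c=(590.4,483.1) size 70x69 yaw_long -19.6 circ(592.3,483.0) d 74
```

```bash
cat >> h.py <<'E'
from scipy.spatial.transform import Rotation as Ro
def tool():
    s=get_state(); R=Ro.from_euler("xyz",s["tcp_rot"]).as_matrix(); return R,s["eef_pos"],s
def wcloud():
    R,p,s=tool(); c=read_camera("wrist"); v,u=np.mgrid[:384,:512]; d=c["depth"]; K=c["mtx"]; T=c["T_tool_cam"]
    P=np.stack([(u-K[0,2])/K[0,0]*d,(v-K[1,2])/K[1,1]*d,d],-1)@T[:3,:3].T+T[:3,3]
    return P@R.T+p,c
def jaw():
    R,p,s=tool(); return f"t {s['time']:.2f} tcp {np.round(p*1000,1)} jaw yaw {np.degrees(np.arctan2(R[1,1],R[0,1]))%180:.1f} xdir {R[:,0].round(3)} q {s['qpos'].round(2)} F {s['wrist_force'].round(1)} grip {s['grip_width']*85.4:.1f}"
E
python3 - <<'E'
from h import *
print(jaw()); X,c=wcloud(); print(c["T_tool_cam"].round(3),c["mtx"][0])
E
```

```text
t 0.10 tcp [ 281.6 -557.4  238.3] jaw yaw 116.8 xdir [-0.001  0.002 -1.   ] q [-0.84  0.39  0.01 -0.   -1.19 -0.26] F [ 1.  -0.9 -0.3] grip 85.2
[[ 0.001 -0.283  0.959 -0.136]
 [ 1.     0.001 -0.001 -0.   ]
 [-0.     0.959  0.283 -0.071]
 [ 0.     0.     0.     1.   ]] [273.79645778   0.         255.67380732]
```

jog_arm(plan=[{"tx":3,"ty":3,"tz":2},{"tx":5,"ty":6,"tz":4},{"tx":7,"ty":9,"tz":6},{"tx":9,"ty":12,"tz":8},{"tx":11,"ty":15,"tz":10},{"tx":13,"ty":18,"tz":11},{"tx":15,"ty":21,"tz":12},{"tx":16,"ty":23,"tz":12}])

```text
invalid input at $.plan[0]: expected keys tx, ty, tz, spin, grip
```

jog_arm(plan=[{"tx":1,"ty":3,"tz":0},{"tx":2,"ty":6,"tz":0},{"tx":3,"ty":9,"tz":0},{"tx":4,"ty":12,"tz":0},{"tx":5,"ty":15,"tz":0},{"tx":6,"ty":18,"tz":0},{"tx":7,"ty":20,"tz":0},{"tx":7,"ty":20,"tz":0}])

```text
invalid input at $.plan[0]: expected keys tx, ty, tz, spin, grip
```

```bash
cat >> h.py <<'E'
def measure(X,c,wmin=100):
    hsv=cv2.cvtColor(c["img"],cv2.COLOR_BGR2HSV).astype(int); H,S,V=hsv[...,0],hsv[...,1],hsv[...,2]
    x,y,z=X[...,0],X[...,1],X[...,2]; ok=(c["depth"]>0)&(x>.3)&(x<.85)&(y>-.5)&(y<.42)
    ms={"white":ok&(S<50)&(V>110)&(z>.018)&(z<.042),"wood":ok&(H<25)&(S>60)&(V>110)&(z>.058)&(z<.19),"dark":ok&(S>70)&((H<20)|(H>170))&(V<110)&(z>.02)&(z<.06),"cork":ok&(H<25)&(S>60)&(z<.02)&(V>70)}
    for k,m in ms.items():
        nl,L,st,_=cv2.connectedComponentsWithStats(m.astype(np.uint8),connectivity=8)
        for i in range(1,nl):
            if st[i,4]<wmin: continue
            p=X[L==i]
            if k in("white","dark"): p=p[abs(p[:,2]-np.percentile(p[:,2],75))<.004]
            if len(p)>10: print(k,st[i].tolist(),"z",np.percentile(p[:,2],[5,50,98]).round(3),rect(p),circ(p))
E
python3 - <<'E'
from h import *
print(jaw()); X,c=wcloud(); cv2.imwrite("pics/w1.png",cv2.resize(c["img"],(768,576))); measure(X,c); np.savez("w1.npz",X=X,**c)
E
```

```text
t 0.15 tcp [ 281.7 -557.5  238.5] jaw yaw 116.8 xdir [-0.001  0.001 -1.   ] q [-0.84  0.39  0.01 -0.   -1.19 -0.26] F [-0.   0.6 -1.1] grip 85.5
white [326, 291, 26, 43, 368] z [0.028 0.031 0.033] c=(427.6,-339.1) size 75x12 yaw_long 9.5 circ(428.5,-344.3) d 75
white [397, 345, 49, 39, 1300] z [0.026 0.027 0.028] c=(466.2,-169.4) size 102x64 yaw_long 58.3 circ(450.4,-158.9) d 104
```

View pics/w1.png

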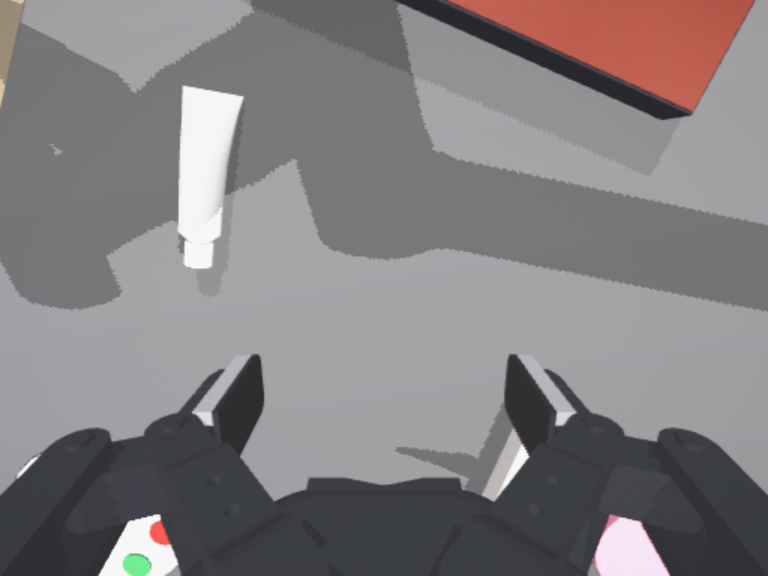

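jog_arm(plan=[{"tx":36,"ty":50.5,"tz":14,"spin":0,"grip":8.5},{"tx":36,"ty":50.5,"tz":14,"spin":0,"grip":8.5},{"tx":36,"ty":50.5,"tz":14,"spin":0,"grip":8.5},{"tx":36,"ty":50.5,"tz":14,"spin":0,"grip":8.5},{"tx":36,"ty":50.5,"tz":14,"spin":0,"grip":8.5},{"tx":36,"ty":50.5,"tz":14,"spin":0,"grip":8.5},{"tx":36,"ty":50.5,"tz":14,"spin":0,"grip":8.5},{"tx":36,"ty":50.5,"tz":14,"spin":0,"grip":8.5}])

```text
time: 0.87
eef_pos: [0.4711, -0.291, 0.3129]
tcp_rot: [1.569, 1.569, 2.037]
wrist_force: [0.3, -1.5, 0.3]
grip_width: 0.992
```

jog_arm(plan=[{"tx":17,"ty":24,"tz":6.5,"spin":0,"grip":8.5},{"tx":17,"ty":24,"tz":6.5,"spin":0,"grip":8.5},{"tx":17,"ty":24,"tz":6.5,"spin":0,"grip":8.5},{"tx":17,"ty":24,"tz":6.5,"spin":0,"grip":8.5},{"tx":17,"ty":24,"tz":6.5,"spin":0,"grip":8.5},{"tx":17,"ty":24,"tz":6.5,"spin":0,"grip":8.5},{"tx":17,"ty":24,"tz":6.5,"spin":0,"grip":8.5},{"tx":17,"ty":24,"tz":6.5,"spin":0,"grip":8.5}])

```text
time: 1.53
eef_pos: [0.6438, -0.0465, 0.3777]
tcp_rot: [0.782, 1.569, 1.254]
wrist_force: [-0.1, 0.0, -0.5]
grip_width: 0.996
```

```bash
python3 - <<'E'
from h import *
print(jaw()); X,c=wcloud(); cv2.imwrite("pics/w2.png",cv2.resize(c["img"],(768,576))); measure(X,c); np.savez("w2.npz",X=X,**c)
E
```

```text
t 1.53 tcp [643.8 -46.5 377.7] jaw yaw 117.0 xdir [ 0.001  0.002 -1.   ] q [ 0.18  0.37  0.32 -0.   -1.52 -1.28] F [-0.1  0.  -0.5] grip 85.1
white [125, 0, 63, 36, 1623] z [0.03  0.031 0.033] c=(518.2,-286.0) size 85x50 yaw_long -80.4 circ(517.8,-285.4) d 97
white [312, 32, 79, 84, 3237] z [0.025 0.026 0.028] c=(460.4,36.8) size 129x127 yaw_long 39.1 circ(459.5,38.1) d 130
white [159, 69, 99, 101, 3091] z [0.035 0.036 0.038] c=(634.4,-142.1) size 120x120 yaw_long 65.5 circ(634.4,-141.6) d 166
white [112, 87, 17, 16, 198] z [0.026 0.028 0.031] c=(663.4,-295.1) size 21x18 yaw_long 36.9 circ(662.8,-294.8) d 26
white [436, 126, 28, 8, 112] z [0.025 0.026 0.028] c=(456.8,237.4) size 51x11 yaw_long -73.2 circ(456.4,237.3) d 51
wood [348, 55, 47, 37, 1282] z [0.066 0.1   0.131] c=(459.5,44.3) size 50x47 yaw_long 29.8 circ(460.8,43.4) d 59
wood [153, 106, 88, 35, 2228] z [0.119 0.127 0.144] c=(633.3,-142.0) size 118x46 yaw_long -57.7 circ(633.2,-142.1) d 119
dark [333, 60, 25, 44, 300] z [0.038 0.04  0.042] c=(472.7,40.9) size 59x32 yaw_long 73.4 circ(472.8,41.1) d 66
cork [364, 154, 97, 89, 4458] z [0.009 0.013 0.015] c=(593.0,273.2) size 141x133 yaw_long 81.5 circ(593.5,273.0) d 189
```

View pics/w2.png

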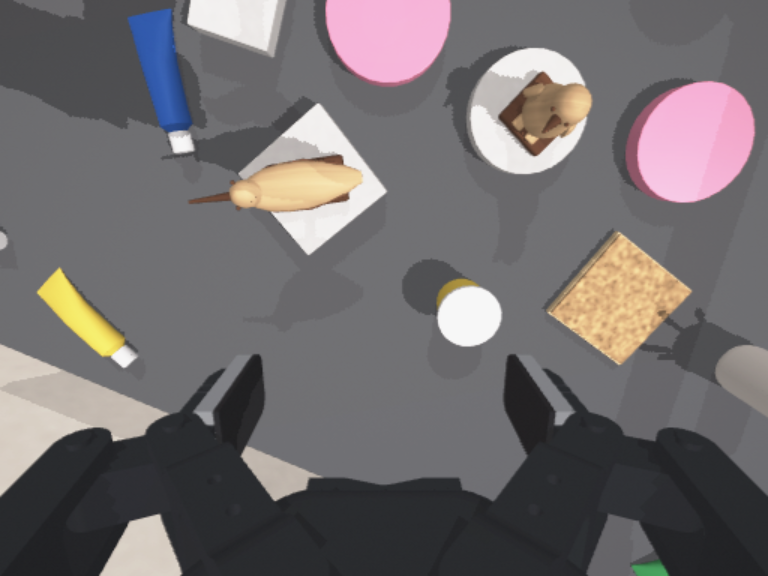

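jog_arm(plan=[{"tx":-3,"ty":2,"tz":-3,"spin":-7,"grip":8.5},{"tx":-7,"ty":5.5,"tz":-6,"spin":-14,"grip":8.5},{"tx":-7,"ty":5.5,"tz":-9,"spin":-21,"grip":8.5},{"tx":-7,"ty":5.5,"tz":-11.5,"spin":-28,"grip":8.5},{"tx":-7,"ty":5.5,"tz":-11.5,"spin":-35,"grip":8.5},{"tx":-7,"ty":5.5,"tz":-11.5,"spin":-42,"grip":8.5},{"tx":-7,"ty":5.5,"tz":-11.5,"spin":-44,"grip":8.5},{"tx":-7,"ty":5.5,"tz":-11.5,"spin":-44,"grip":8.5}])

```text
time: 2.25
eef_pos: [0.5731, 0.0076, 0.2619]
tcp_rot: [1.649, 1.57, 1.352]
wrist_force: [-0.0, 0.8, 0.2]
grip_width: 0.995
```

```bash
python3 - <<'E'
from h import *
print(jaw()); X,c=wcloud(); cv2.imwrite("pics/w3.png",cv2.resize(c["img"],(768,576))); measure(X,c); np.savez("w3.npz",X=X,**c)
hsv=cv2.cvtColor(c["img"],cv2.COLOR_BGR2HSV).astype(int)
m=(c["depth"]>0)&(abs(X[...,0]-.46)<.06)&(abs(X[...,1]-.045)<.06)
for a,b in((.095,.106),(.106,.112),(.112,.12),(.12,.135)):
    p=X[m&(X[...,2]>a)&(X[...,2]<b)]; print(a,len(p),rect(p),circ(p))
E
```

```text
t 2.25 tcp [573.1   7.6 261.9] jaw yaw 73.0 xdir [ 0.     0.001 -1.   ] q [ 0.3   0.28 -0.09 -0.   -1.2  -2.16] F [-0.   0.8  0.2] grip 85.0
white [399, 4, 30, 23, 140] z [0.025 0.026 0.028] c=(457.1,240.4) size 37x9 yaw_long -80.8 circ(455.5,240.2) d 38
white [201, 13, 103, 111, 6037] z [0.025 0.026 0.028] c=(459.0,38.4) size 129x128 yaw_long 73.1 circ(459.1,38.4) d 130
white [0, 70, 82, 145, 4070] z [0.03  0.031 0.033] c=(462.5,-295.2) size 161x87 yaw_long 9.5 circ(462.2,-294.3) d 180
white [128, 187, 88, 88, 4234] z [0.035 0.037 0.038] c=(634.2,-141.1) size 121x119 yaw_long -24.5 circ(633.0,-140.7) d 166
white [78, 263, 20, 19, 218] z [0.025 0.028 0.031] c=(662.4,-294.4) size 22x16 yaw_long 37.7 circ(662.6,-294.9) d 26
wood [231, 33, 55, 55, 1895] z [0.074 0.121 0.131] c=(458.4,46.2) size 50x50 yaw_long 29.1 circ(460.4,45.1) d 61
wood [0, 136, 14, 29, 237] z [0.058 0.062 0.069] c=(462.6,-280.2) size 35x14 yaw_long -29.1 circ(459.2,-286.2) d 35
wood [119, 224, 61, 50, 483] z [0.116 0.12  0.124] c=(613.4,-133.5) size 88x29 yaw_long -83.9 circ(616.9,-133.1) d 91
dark [234, 68, 49, 26, 302] z [0.039 0.04  0.042] c=(482.7,34.0) size 63x26 yaw_long 47.3 circ(474.6,41.5) d 63
dark [0, 119, 40, 55, 989] z [0.043 0.045 0.047] c=(460.9,-276.4) size 69x38 yaw_long -22.9 circ(456.6,-286.6) d 69
dark [144, 207, 53, 47, 535] z [0.048 0.05  0.052] c=(627.9,-133.6) size 59x48 yaw_long -54.8 circ(628.1,-134.4) d 74
cork [391, 62, 105, 111, 9548] z [0.01  0.013 0.015] c=(594.8,273.3) size 141x133 yaw_long 81.4 circ(593.7,272.4) d 188
cork [307, 197, 36, 25, 137] z [0.002 0.01  0.019] c=(667.8,82.3) size 60x24 yaw_long -73.3 circ(679.3,85.7) d 60
0.095 37 c=(466.8,43.2) size 35x15 yaw_long 70.1 circ(460.7,45.4) d 35
0.106 9 c=(470.6,42.1) size 28x7 yaw_long 71.3 circ(467.5,43.2) d 28
0.112 321 c=(463.7,47.7) size 46x35 yaw_long 13.8 circ(465.3,43.8) d 50
0.12 1013 c=(458.9,46.4) size 33x32 yaw_long 7.9 circ(460.0,45.6) d 35
```

View pics/w3.png

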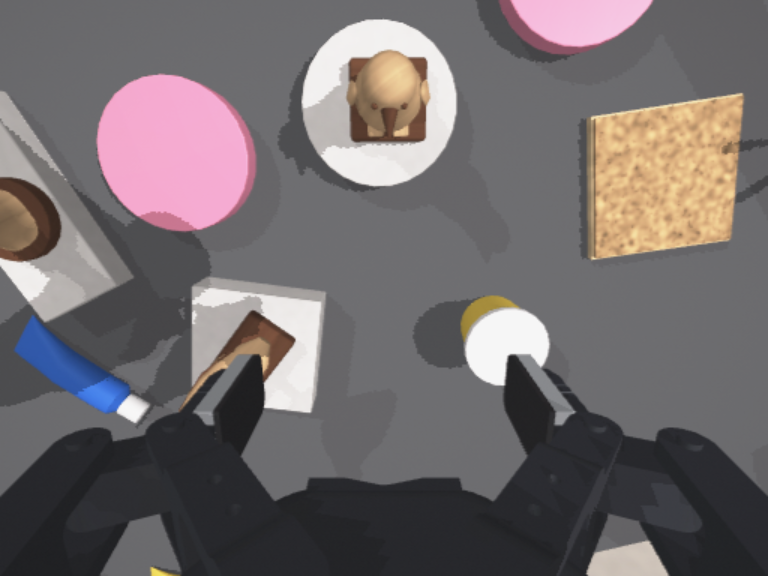

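The white disc at (380,100) holds the penguin and is clearly not pink, so it is the round plinth. The penguin faces straight down the image, so the jaws are already across its y.

jog_arm(plan=[{"tx":-4,"ty":1.3,"tz":0,"spin":0,"grip":8},{"tx":-8,"ty":2.6,"tz":0,"spin":0,"grip":8},{"tx":-11.4,"ty":3.8,"tz":-1,"spin":0,"grip":8},{"tx":-11.4,"ty":3.8,"tz":-4,"spin":0,"grip":8},{"tx":-11.4,"ty":3.8,"tz":-7,"spin":0,"grip":8},{"tx":-11.4,"ty":3.8,"tz":-9,"spin":0,"grip":8},{"tx":-11.4,"ty":3.8,"tz":-10,"spin":0,"grip":8},{"tx":-11.4,"ty":3.8,"tz":-10,"spin":0,"grip":8}])

```text
time: 2.97
eef_pos: [0.4574, 0.0447, 0.1598]
tcp_rot: [-2.703, 1.566, -2.998]
wrist_force: [0.6, -0.4, 0.3]
grip_width: 0.934
```

jog_arm(plan=[{"tx":0.15,"ty":0.1,"tz":-2,"spin":0,"grip":8},{"tx":0.15,"ty":0.1,"tz":-4,"spin":0,"grip":8},{"tx":0.15,"ty":0.1,"tz":-5.5,"spin":0,"grip":8},{"tx":0.15,"ty":0.1,"tz":-6.3,"spin":0,"grip":8},{"tx":0.15,"ty":0.1,"tz":-6.3,"spin":0,"grip":6},{"tx":0.15,"ty":0.1,"tz":-6.3,"spin":0,"grip":4.5},{"tx":0.15,"ty":0.1,"tz":-6.3,"spin":0,"grip":3},{"tx":0.15,"ty":0.1,"tz":-6.3,"spin":0,"grip":2}], force=40)

```text
time: 3.63
eef_pos: [0.4598, 0.0458, 0.0982]
tcp_rot: [-2.741, 1.569, -3.035]
wrist_force: [0.1, -0.9, 2.7]
grip_width: 0.399
```

jog_arm(plan=[{"tx":0,"ty":0,"tz":0,"spin":0,"grip":2},{"tx":0,"ty":0,"tz":0,"spin":0,"grip":2},{"tx":0,"ty":0,"tz":0,"spin":0,"grip":2},{"tx":0,"ty":0,"tz":0.5,"spin":0,"grip":2},{"tx":0,"ty":0,"tz":1,"spin":0,"grip":2},{"tx":0,"ty":0,"tz":1.5,"spin":0,"grip":2},{"tx":0,"ty":0,"tz":2,"spin":0,"grip":2},{"tx":0,"ty":0,"tz":2,"spin":0,"grip":2}])

```text
time: 4.3
eef_pos: [0.4605, 0.0461, 0.1195]
tcp_rot: [1.51, 1.57, 1.216]
wrist_force: [-0.6, 1.3, -4.2]
grip_width: 0.398
```

jog_arm(plan=[{"tx":0,"ty":1,"tz":2,"spin":0,"grip":2},{"tx":1.5,"ty":3,"tz":4,"spin":0,"grip":2},{"tx":3.5,"ty":6,"tz":5,"spin":0,"grip":2},{"tx":5.5,"ty":9,"tz":5,"spin":0,"grip":2},{"tx":7.5,"ty":12,"tz":5,"spin":0,"grip":2},{"tx":9.5,"ty":15.5,"tz":5,"spin":0,"grip":2},{"tx":11,"ty":18.5,"tz":5,"spin":0,"grip":2},{"tx":12,"ty":20.5,"tz":5,"spin":0,"grip":2}])

```text
time: 4.97
eef_pos: [0.5818, 0.254, 0.1688]
tcp_rot: [1.284, 1.569, 0.991]
wrist_force: [0.1, -1.0, -3.4]
grip_width: 0.397
```

jog_arm(plan=[{"tx":0.7,"ty":1,"tz":0,"spin":0,"grip":2},{"tx":1.1,"ty":1.7,"tz":-1,"spin":0,"grip":2},{"tx":1.1,"ty":1.7,"tz":-3,"spin":0,"grip":2},{"tx":1.1,"ty":1.7,"tz":-5,"spin":0,"grip":2},{"tx":1.1,"ty":1.7,"tz":-6.5,"spin":0,"grip":2},{"tx":1.1,"ty":1.7,"tz":-7.6,"spin":0,"grip":2},{"tx":1.1,"ty":1.7,"tz":-8.1,"spin":0,"grip":2},{"tx":1.1,"ty":1.7,"tz":-8.3,"spin":0,"grip":2}])

```text
time: 5.63
eef_pos: [0.5926, 0.2704, 0.0854]
tcp_rot: [2.76, 1.571, 2.468]
wrist_force: [0.5, 0.4, -3.0]
grip_width: 0.397
```

```bash
python3 -c "
from h import *
print(jaw())"
```

```text
t 5.63 tcp [592.6 270.4  85.4] jaw yaw 73.2 xdir [-0.  0. -1.] q [ 0.68  0.56 -0.11 -0.   -0.9  -2.54] F [ 0.5  0.4 -3. ] grip 33.9
```

jog_arm(plan=[{"tx":0,"ty":0,"tz":-0.05,"spin":0,"grip":2},{"tx":0,"ty":0,"tz":-0.1,"spin":0,"grip":2},{"tx":0,"ty":0,"tz":-0.1,"spin":0,"grip":2},{"tx":0,"ty":0,"tz":-0.1,"spin":0,"grip":2.5},{"tx":0,"ty":0,"tz":-0.1,"spin":0,"grip":4},{"tx":0,"ty":0,"tz":-0.1,"spin":0,"grip":6},{"tx":0,"ty":0,"tz":-0.1,"spin":0,"grip":8},{"tx":0,"ty":0,"tz":-0.1,"spin":0,"grip":8}])

```text
time: 6.3
eef_pos: [0.593, 0.2707, 0.085]
tcp_rot: [0.942, 1.569, 0.649]
wrist_force: [0.0, 0.8, 0.0]
grip_width: 0.878
```

jog_arm(plan=[{"tx":0,"ty":0,"tz":0,"spin":0,"grip":8},{"tx":0,"ty":0,"tz":1,"spin":0,"grip":8},{"tx":0,"ty":0,"tz":3,"spin":0,"grip":8},{"tx":0,"ty":0,"tz":6,"spin":0,"grip":8},{"tx":0,"ty":0,"tz":9,"spin":0,"grip":8},{"tx":0,"ty":0,"tz":12,"spin":0,"grip":8},{"tx":0,"ty":-2,"tz":15,"spin":0,"grip":8},{"tx":0,"ty":-5,"tz":18,"spin":0,"grip":8}])

```text
time: 6.97
eef_pos: [0.593, 0.2225, 0.2667]
tcp_rot: [0.848, 1.568, 0.558]
wrist_force: [-0.1, -0.1, 1.2]
grip_width: 0.93
```

```bash
python3 -c "
from h import *
print(jaw()); c=read_camera('scene'); measure(cloud(c),c,60)"
```

```text
t 6.97 tcp [593.  222.5 266.7] jaw yaw 73.4 xdir [ 0.003  0.002 -1.   ] q [ 0.61  0.38  0.07  0.   -1.26 -2.47] F [-0.1 -0.1  1.2] grip 79.5
white [217, 177, 46, 28, 1018] z [0.025 0.027 0.029] c=(458.8,40.4) size 129x129 yaw_long -50.3 circ(458.7,40.5) d 134
white [119, 187, 12, 13, 83] z [0.03  0.032 0.034] c=(381.6,-274.7) size 69x21 yaw_long 9.4 circ(381.2,-272.3) d 71
white [95, 191, 47, 47, 880] z [0.029 0.032 0.034] c=(447.6,-295.7) size 193x84 yaw_long 9.3 circ(448.9,-297.8) d 204
white [154, 223, 62, 41, 1286] z [0.034 0.036 0.039] c=(634.7,-140.6) size 120x120 yaw_long -24.2 circ(633.0,-140.8) d 165
white [114, 261, 14, 11, 96] z [0.025 0.028 0.03 ] c=(662.2,-293.4) size 20x19 yaw_long 41.4 circ(662.8,-293.4) d 24
wood [325, 169, 22, 26, 349] z [0.06  0.081 0.118] c=(599.6,266.5) size 56x34 yaw_long 60.7 circ(591.3,271.1) d 56
wood [82, 171, 57, 35, 645] z [0.063 0.118 0.133] c=(458.8,-288.5) size 137x35 yaw_long -68.8 circ(453.4,-290.6) d 139
wood [159, 198, 43, 36, 679] z [0.079 0.125 0.143] c=(636.0,-137.2) size 120x38 yaw_long -54.7 circ(632.3,-139.8) d 120
dark [322, 190, 26, 18, 165] z [0.025 0.028 0.03 ] c=(593.9,270.6) size 60x58 yaw_long 72.8 circ(592.5,270.5) d 80
dark [104, 199, 28, 18, 218] z [0.043 0.046 0.047] c=(461.9,-289.8) size 68x58 yaw_long 89.7 circ(456.9,-290.0) d 70
dark [165, 223, 39, 29, 536] z [0.048 0.05  0.053] c=(637.1,-144.2) size 80x49 yaw_long -54.4 circ(637.0,-143.7) d 91
cork [305, 188, 61, 36, 1062] z [0.004 0.013 0.016] c=(593.4,270.4) size 132x131 yaw_long -8.6 circ(594.1,269.5) d 180
cork [271, 234, 27, 18, 158] z [0.001 0.01  0.019] c=(689.3,76.8) size 75x43 yaw_long 41.0 circ(681.9,84.4) d 77
cork [319, 370, 49, 14, 349] z [-0.753 -0.747 -0.741] c=(691.8,337.0) size 166x60 yaw_long -89.3 circ(690.8,336.5) d 175
```

jog_arm(plan=[{"tx":-11.5,"ty":-62,"tz":1,"spin":-7,"grip":8},{"tx":-11.5,"ty":-62,"tz":1,"spin":-14,"grip":8},{"tx":-11.5,"ty":-62,"tz":1,"spin":-21,"grip":8},{"tx":-11.5,"ty":-62,"tz":1,"spin":-28,"grip":8},{"tx":-11.5,"ty":-62,"tz":1,"spin":-35,"grip":8},{"tx":-11.5,"ty":-62,"tz":1,"spin":-42,"grip":8},{"tx":-11.5,"ty":-62,"tz":1,"spin":-49,"grip":8},{"tx":-11.5,"ty":-62,"tz":1,"spin":-55,"grip":8}])

```text
time: 7.68
eef_pos: [0.533, -0.1085, 0.2764]
tcp_rot: [0.648, 1.556, -0.61]
wrist_force: [1.1, -0.2, 0.4]
grip_width: 0.94
```

jog_arm(plan=[{"tx":-1,"ty":-4,"tz":0,"spin":0,"grip":8},{"tx":-2,"ty":-8,"tz":0,"spin":0,"grip":8},{"tx":-3,"ty":-12,"tz":0,"spin":0,"grip":8},{"tx":-4,"ty":-16,"tz":0,"spin":0,"grip":8},{"tx":-5,"ty":-20,"tz":0,"spin":0,"grip":8},{"tx":-5,"ty":-24,"tz":0,"spin":0,"grip":8},{"tx":-5,"ty":-28,"tz":0,"spin":0,"grip":8},{"tx":-5,"ty":-29,"tz":0,"spin":0,"grip":8}])

```text
time: 8.35
eef_pos: [0.4822, -0.4033, 0.2764]
tcp_rot: [0.58, 1.554, -0.683]
wrist_force: [0.6, 0.1, -0.2]
grip_width: 0.935
```

```bash
python3 - <<'E'
from h import *
print(jaw()); X,c=wcloud(); cv2.imwrite("pics/w4.png",cv2.resize(c["img"],(768,576))); measure(X,c,150)
m=(c["depth"]>0)&(abs(X[...,0]-.455)<.1)&(abs(X[...,1]+.289)<.1)
for a,b in((.08,.095),(.095,.105),(.105,.115),(.115,.14)):
    p=X[m&(X[...,2]>a)&(X[...,2]<b)]; print(a,len(p),rect(p),p.mean(0).round(4))
E
```

```text
t 8.35 tcp [ 482.2 -403.3  276.4] jaw yaw 17.6 xdir [ 0.013 -0.01  -1.   ] q [-0.44  0.36  0.06  0.   -1.26 -2.4 ] F [ 0.6  0.1 -0.2] grip 79.8
white [366, 0, 121, 70, 3241] z [0.035 0.037 0.038] c=(628.5,-161.9) size 113x80 yaw_long -24.5 circ(628.2,-161.5) d 137
white [178, 27, 75, 83, 4268] z [0.03  0.031 0.033] c=(403.5,-305.1) size 100x85 yaw_long 9.5 circ(404.2,-304.9) d 128
white [264, 42, 68, 78, 3200] z [0.03  0.031 0.033] c=(504.0,-288.3) size 85x77 yaw_long -80.2 circ(503.5,-288.1) d 112
white [390, 115, 21, 20, 267] z [0.025 0.028 0.03 ] c=(662.2,-295.7) size 22x19 yaw_long 36.6 circ(662.0,-295.8) d 27
wood [243, 0, 34, 136, 2355] z [0.067 0.125 0.134] c=(454.2,-301.5) size 117x40 yaw_long 88.4 circ(458.5,-301.7) d 120
wood [472, 0, 40, 24, 568] z [0.109 0.125 0.136] c=(648.0,-183.7) size 35x8 yaw_long -30.6 circ(647.6,-184.4) d 36
dark [425, 0, 50, 38, 1309] z [0.048 0.05  0.052] c=(647.5,-163.7) size 51x39 yaw_long 34.3 circ(646.6,-163.9) d 61
0.08 3 c=(444.3,-302.3) size 3x0 yaw_long -52.5 [ 0.4442 -0.302   0.0818]
0.095 0 c=(0.0,0.0) size 0x0 yaw_long 0.0 [nan nan nan]
0.105 10 c=(455.1,-294.6) size 39x21 yaw_long -75.4 [ 0.4587 -0.2924  0.1138]
0.115 2168 c=(457.5,-302.0) size 119x25 yaw_long -71.3 [ 0.4548 -0.2943  0.1257]<stdin>:5: RuntimeWarning: Mean of empty slice.
  ret = um.true_divide(
```

View pics/w4.png

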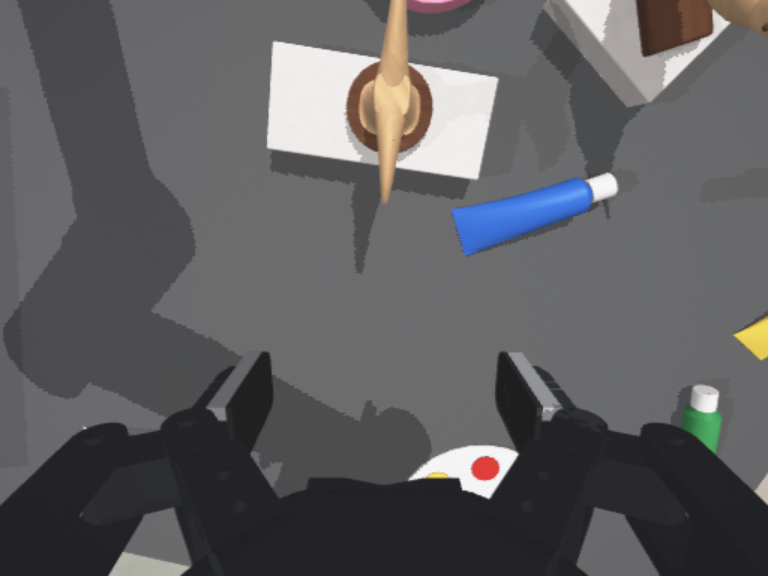

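```bash
python3 - <<'E'
from h import *
X,c=wcloud()
m=(c["depth"]>0)&(abs(X[...,0]-.455)<.06)&(abs(X[...,1]+.289)<.06)&(X[...,2]>.041)&(X[...,2]<.049)
p=X[m]; print(len(p),circ(p),rect(p))
m=(c["depth"]>0)&(abs(X[...,0]-.455)<.1)&(X[...,1]<-.23)&(X[...,1]>-.4)&(X[...,2]>.115)&(X[...,2]<.15)
p=X[m]*1000; print(cv2.fitLine(p[:,:2].astype(np.float32),cv2.DIST_HUBER,0,.01,.01).ravel())
for a in range(-370,-220,12):
    q=p[(p[:,1]>=a)&(p[:,1]<a+12)]
    if len(q): print(a,np.median(q[:,0]).round(1),q[:,2].max().round(0))
E
```

```text
1153 circ(454.6,-292.5) d 72 c=(454.2,-292.9) size 71x67 yaw_long 17.6
[ 2.3699400e-01 -9.7151113e-01  4.5515833e+02 -2.9564508e+02]
-370 470.3 124.0
-358 468.8 132.0
-346 465.8 135.0
-334 462.7 136.0
-322 459.7 133.0
-310 456.4 128.0
-298 454.4 122.0
-286 451.8 128.0
-274 448.6 133.0
-262 445.6 136.0
-250 444.3 135.0
```

jog_arm(plan=[{"tx":-1,"ty":3.5,"tz":0,"spin":-4.5,"grip":8},{"tx":-2,"ty":7,"tz":0,"spin":-4.5,"grip":8},{"tx":-2.8,"ty":10.5,"tz":0,"spin":-4.5,"grip":8},{"tx":-2.8,"ty":11.1,"tz":-3,"spin":-4.5,"grip":8},{"tx":-2.8,"ty":11.1,"tz":-6,"spin":-4.5,"grip":8},{"tx":-2.8,"ty":11.1,"tz":-9,"spin":-4.5,"grip":8},{"tx":-2.8,"ty":11.1,"tz":-10.5,"spin":-4.5,"grip":8},{"tx":-2.8,"ty":11.1,"tz":-10.5,"spin":-4.5,"grip":8}])

```text
time: 9.12
eef_pos: [0.4521, -0.2871, 0.1678]
tcp_rot: [0.372, 1.563, -0.968]
wrist_force: [-0.7, -0.6, -0.2]
grip_width: 0.94
```

```bash
python3 -c "
from h import *
print(jaw())"
```

```text
t 9.12 tcp [ 452.1 -287.1  167.8] jaw yaw 13.3 xdir [ 0.004 -0.007 -1.   ] q [-0.26  0.3  -0.32  0.01 -0.95 -2.65] F [-0.7 -0.6 -0.2] grip 80.3
```

jog_arm(plan=[{"tx":0.2,"ty":-0.45,"tz":-1.5,"spin":0,"grip":8},{"tx":0.2,"ty":-0.45,"tz":-4,"spin":0,"grip":8},{"tx":0.2,"ty":-0.45,"tz":-6.5,"spin":0,"grip":8},{"tx":0.2,"ty":-0.45,"tz":-7.4,"spin":0,"grip":8},{"tx":0.2,"ty":-0.45,"tz":-7.4,"spin":0,"grip":6},{"tx":0.2,"ty":-0.45,"tz":-7.4,"spin":0,"grip":4},{"tx":0.2,"ty":-0.45,"tz":-7.4,"spin":0,"grip":2},{"tx":0.2,"ty":-0.45,"tz":-7.4,"spin":0,"grip":1}])

```text
time: 9.78
eef_pos: [0.4554, -0.2919, 0.0958]
tcp_rot: [0.569, 1.56, -0.77]
wrist_force: [-0.8, 0.0, -0.1]
grip_width: 0.375
```

jog_arm(plan=[{"tx":0,"ty":0,"tz":0,"spin":0,"grip":1},{"tx":0,"ty":0,"tz":0,"spin":0,"grip":1},{"tx":0,"ty":0,"tz":0,"spin":0,"grip":1},{"tx":0,"ty":0,"tz":0.5,"spin":0,"grip":1},{"tx":0,"ty":0,"tz":1,"spin":0,"grip":1},{"tx":0,"ty":0,"tz":2,"spin":0,"grip":1},{"tx":0,"ty":0,"tz":3,"spin":0,"grip":1},{"tx":0,"ty":0,"tz":3,"spin":0,"grip":1}])

```text
time: 10.45
eef_pos: [0.4571, -0.2926, 0.1287]
tcp_rot: [0.684, 1.554, -0.654]
wrist_force: [0.1, 0.7, -1.6]
grip_width: 0.291
```

```bash
python3 -c "
from h import *
print(jaw())"
```

```text
t 10.45 tcp [ 457.1 -292.6  128.7] jaw yaw 13.3 xdir [ 0.013 -0.01  -1.   ] q [-0.27  0.35 -0.36  0.01 -0.85 -2.65] F [ 0.1  0.7 -1.6] grip 24.8
```

jog_arm(plan=[{"tx":0,"ty":1,"tz":1.5,"spin":0,"grip":1},{"tx":0,"ty":3,"tz":3,"spin":0,"grip":1},{"tx":0,"ty":6,"tz":4,"spin":0,"grip":1},{"tx":0,"ty":9,"tz":4,"spin":0,"grip":1},{"tx":0,"ty":12.5,"tz":4,"spin":0,"grip":1},{"tx":0,"ty":16,"tz":4,"spin":0,"grip":1},{"tx":0,"ty":19,"tz":4,"spin":0,"grip":1},{"tx":0,"ty":21,"tz":4,"spin":0,"grip":1}])

```text
time: 11.12
eef_pos: [0.4569, -0.0808, 0.1693]
tcp_rot: [0.793, 1.554, -0.541]
wrist_force: [-0.7, -1.0, -1.5]
grip_width: 0.292
```

```bash
python3 - <<'E'
from h import *
print(jaw()); c=read_camera("side"); cv2.imwrite("pics/s1.png",cv2.resize(c["img"],(768,576)))
E
```

```text
t 11.12 tcp [456.9 -80.8 169.3] jaw yaw 13.6 xdir [ 0.014 -0.009 -1.   ] q [ 0.18  0.17 -0.49  0.01 -0.89 -3.1 ] F [-0.7 -1.  -1.5] grip 24.9
```

View pics/s1.png

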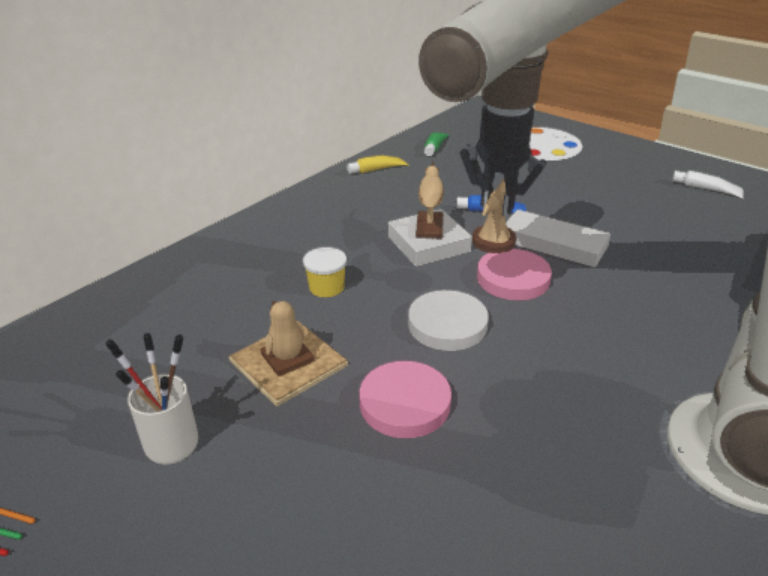

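jog_arm(plan=[{"tx":0,"ty":1,"tz":0,"spin":6,"grip":1},{"tx":0,"ty":2.5,"tz":0,"spin":12,"grip":1},{"tx":0.1,"ty":4.5,"tz":0,"spin":18,"grip":1},{"tx":0.1,"ty":6.5,"tz":0,"spin":24,"grip":1},{"tx":0.2,"ty":8.5,"tz":0,"spin":30,"grip":1},{"tx":0.2,"ty":10.5,"tz":0,"spin":36,"grip":1},{"tx":0.2,"ty":11.9,"tz":0,"spin":40,"grip":1},{"tx":0.2,"ty":11.9,"tz":0,"spin":40,"grip":1}])

```text
time: 11.83
eef_pos: [0.4598, 0.0416, 0.1699]
tcp_rot: [0.883, 1.552, 0.257]
wrist_force: [-0.6, -0.2, -2.1]
grip_width: 0.291
```

```bash
cat >> h.py <<'E'
def held(name="scene"):  # foot of the piece in the jaws, seen by a fixed camera
    c=read_camera(name); X=cloud(c); R,p,s=tool(); hsv=cv2.cvtColor(c["img"],cv2.COLOR_BGR2HSV).astype(int)
    m=(c["depth"]>0)&(hsv[...,1]>70)&((hsv[...,0]<20)|(hsv[...,0]>170))&(hsv[...,2]<110)&(np.hypot(X[...,0]-p[0],X[...,1]-p[1])<.07)&(X[...,2]<p[2]-.03)&(X[...,2]>.02)
    q=X[m]; print(name,len(q),"foot z",np.percentile(q[:,2],[2,50,98]).round(3),rect(q),circ(q))
E
python3 - <<'E'
from h import *
print(jaw()); held(); held("side")
E
```

```text
t 11.83 tcp [459.8  41.6 169.9] jaw yaw 54.1 xdir [ 0.018  0.005 -1.   ] q [ 0.45  0.17 -0.49  0.   -0.89 -2.65] F [-0.6 -0.2 -2.1] grip 24.9
scene 176 foot z [0.108 0.118 0.122] c=(469.4,40.7) size 68x60 yaw_long 73.7 circ(464.2,42.5) d 71
side 259 foot z [0.108 0.118 0.121] c=(454.6,48.2) size 67x59 yaw_long 37.0 circ(457.3,44.4) d 70
```

jog_arm(plan=[{"tx":-0.15,"ty":-0.35,"tz":-1,"spin":0,"grip":1},{"tx":-0.15,"ty":-0.35,"tz":-2.5,"spin":0,"grip":1},{"tx":-0.15,"ty":-0.35,"tz":-4.5,"spin":0,"grip":1},{"tx":-0.15,"ty":-0.35,"tz":-6,"spin":0,"grip":1},{"tx":-0.15,"ty":-0.35,"tz":-7,"spin":0,"grip":1},{"tx":-0.15,"ty":-0.35,"tz":-7.5,"spin":0,"grip":1},{"tx":-0.15,"ty":-0.35,"tz":-7.8,"spin":0,"grip":1},{"tx":-0.15,"ty":-0.35,"tz":-7.8,"spin":0,"grip":1}])

```text
time: 12.6
eef_pos: [0.4577, 0.0359, 0.0914]
tcp_rot: [0.847, 1.554, 0.214]
wrist_force: [0.2, -0.1, -2.8]
grip_width: 0.288
```

```bash
python3 - <<'E'
from h import *
print(jaw()); held(); held("side")
E
```

```text
t 12.60 tcp [457.7  35.9  91.4] jaw yaw 53.8 xdir [ 0.016  0.004 -1.   ] q [ 0.44  0.28 -0.6   0.01 -0.68 -2.64] F [ 0.2 -0.1 -2.8] grip 24.6
scene 170 foot z [0.029 0.04  0.045] c=(465.8,34.6) size 69x56 yaw_long 77.4 circ(462.3,35.8) d 70
side 234 foot z [0.031 0.041 0.044] c=(454.5,43.2) size 68x62 yaw_long 39.6 circ(456.1,39.8) d 71
```

Foot ≈(459,37.5); plinth centre (459,38.4). I lower the last bit and release.

jog_arm(plan=[{"tx":0,"ty":0.15,"tz":-0.1,"spin":0,"grip":1},{"tx":0,"ty":0.15,"tz":-0.2,"spin":0,"grip":1},{"tx":0,"ty":0.15,"tz":-0.2,"spin":0,"grip":1.5},{"tx":0,"ty":0.15,"tz":-0.2,"spin":0,"grip":2.5},{"tx":0,"ty":0.15,"tz":-0.2,"spin":0,"grip":4},{"tx":0,"ty":0.15,"tz":-0.2,"spin":0,"grip":6},{"tx":0,"ty":0.15,"tz":-0.2,"spin":0,"grip":7.5},{"tx":0,"ty":0.15,"tz":-0.2,"spin":0,"grip":7.5}])

```text
time: 13.37
eef_pos: [0.4583, 0.0379, 0.0903]
tcp_rot: [0.861, 1.552, 0.23]
wrist_force: [-0.3, -0.5, 0.3]
grip_width: 0.848
```

jog_arm(plan=[{"tx":0,"ty":0,"tz":0,"spin":0,"grip":8},{"tx":0,"ty":0,"tz":1,"spin":0,"grip":8},{"tx":0,"ty":0,"tz":3,"spin":0,"grip":8},{"tx":0,"ty":0,"tz":6,"spin":0,"grip":8},{"tx":0,"ty":0,"tz":9,"spin":0,"grip":8},{"tx":0,"ty":0,"tz":12,"spin":0,"grip":8},{"tx":0,"ty":0,"tz":15,"spin":0,"grip":8},{"tx":0,"ty":0,"tz":18,"spin":0,"grip":8}])

```text
time: 14.03
eef_pos: [0.4579, 0.0377, 0.272]
tcp_rot: [0.865, 1.552, 0.233]
wrist_force: [0.8, -0.1, 0.2]
grip_width: 0.937
```

```bash
python3 - <<'E'
from h import *
print(jaw()); X,c=wcloud()
c=read_camera("scene"); measure(cloud(c),c,60); print("--"); c=read_camera("side"); measure(cloud(c),c,60)
E
```

```text
t 14.03 tcp [457.9  37.7 272. ] jaw yaw 53.8 xdir [ 0.018  0.004 -1.   ] q [ 0.44  0.06 -0.33  0.   -1.15 -2.64] F [ 0.8 -0.1  0.2] grip 80.0
white [217, 177, 46, 28, 625] z [0.025 0.027 0.029] c=(460.0,39.7) size 129x126 yaw_long 80.1 circ(458.4,40.0) d 131
white [95, 187, 47, 51, 1500] z [0.03  0.032 0.034] c=(448.0,-295.9) size 192x84 yaw_long 9.4 circ(448.1,-296.7) d 205
white [154, 223, 63, 41, 1323] z [0.034 0.036 0.039] c=(633.2,-140.3) size 122x120 yaw_long -24.7 circ(633.1,-140.8) d 166
white [114, 261, 14, 11, 94] z [0.025 0.028 0.03 ] c=(661.5,-293.1) size 22x19 yaw_long 28.1 circ(662.6,-293.6) d 24
wood [229, 149, 18, 34, 333] z [0.061 0.113 0.129] c=(462.5,37.0) size 130x33 yaw_long -47.5 circ(463.5,37.9) d 133
wood [325, 169, 22, 26, 342] z [0.06  0.081 0.118] c=(599.0,267.7) size 55x31 yaw_long 67.6 circ(592.0,270.6) d 56
wood [159, 198, 43, 36, 694] z [0.079 0.124 0.143] c=(636.1,-137.4) size 119x40 yaw_long -61.8 circ(633.2,-139.0) d 119
dark [227, 181, 25, 15, 167] z [0.038 0.041 0.043] c=(467.6,36.8) size 68x54 yaw_long 76.8 circ(463.1,38.1) d 69
dark [322, 193, 26
[... 1044 characters left out ...]
 135
wood [291, 162, 21, 41, 447] z [0.061 0.114 0.129] c=(456.3,42.5) size 128x31 yaw_long -22.4 circ(456.2,42.3) d 131
wood [177, 201, 26, 31, 530] z [0.061 0.083 0.117] c=(583.7,276.4) size 57x38 yaw_long 61.3 circ(587.0,274.8) d 58
dark [277, 141, 18, 18, 238] z [0.048 0.05  0.053] c=(632.8,-141.3) size 84x48 yaw_long -56.7 circ(635.3,-140.2) d 91
dark [285, 198, 29, 19, 234] z [0.037 0.04  0.042] c=(453.7,44.5) size 69x61 yaw_long 40.1 circ(457.6,41.0) d 72
dark [174, 229, 36, 21, 297] z [0.025 0.027 0.031] c=(587.7,274.2) size 62x60 yaw_long 72.1 circ(588.9,274.4) d 80
cork [153, 215, 79, 56, 1642] z [0.005 0.013 0.017] c=(597.2,266.0) size 145x140 yaw_long -8.4 circ(592.7,269.2) d 189
```

jog_arm(plan=[{"tx":2.5,"ty":-2.5,"tz":0,"spin":-5,"grip":8.3},{"tx":5,"ty":-5,"tz":0,"spin":-10,"grip":8.3},{"tx":8,"ty":-8,"tz":0,"spin":-15,"grip":8.3},{"tx":11,"ty":-11,"tz":0,"spin":-18.3,"grip":8.3},{"tx":14,"ty":-14,"tz":0,"spin":-18.3,"grip":8.3},{"tx":17,"ty":-17,"tz":0,"spin":-18.3,"grip":8.3},{"tx":17.7,"ty":-18,"tz":0,"spin":-18.3,"grip":8.3},{"tx":17.7,"ty":-18,"tz":-4,"spin":-18.3,"grip":8.3}])

```text
time: 14.85
eef_pos: [0.6424, -0.1458, 0.2378]
tcp_rot: [0.824, 1.532, -0.129]
wrist_force: [1.2, 0.7, 1.5]
grip_width: 0.975
```

```bash
python3 - <<'E'
from h import *
print(jaw()); X,c=wcloud(); cv2.imwrite("pics/w5.png",cv2.resize(c["img"],(768,576)))
E
```

```text
t 14.85 tcp [ 642.4 -145.8  237.8] jaw yaw 35.4 xdir [ 0.039 -0.005 -0.999] q [ 0.02  0.42  0.06  0.01 -1.17 -2.55] F [1.2 0.7 1.5] grip 83.3
```

View pics/w5.png

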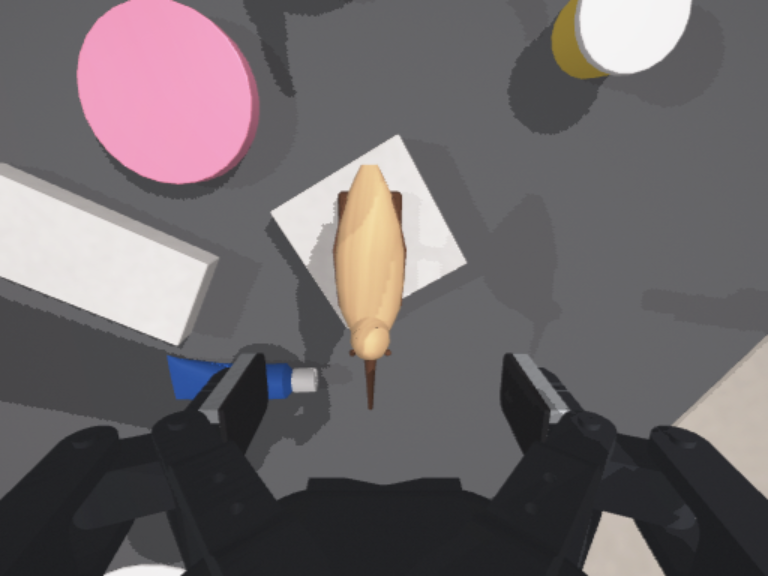

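jog_arm(plan=[{"tx":-0.8,"ty":0.4,"tz":0,"spin":0,"grip":8.5},{"tx":-0.8,"ty":0.4,"tz":0,"spin":0,"grip":8.5},{"tx":-0.8,"ty":0.4,"tz":0,"spin":0,"grip":8.5},{"tx":-0.8,"ty":0.4,"tz":0,"spin":0,"grip":8.5},{"tx":-0.8,"ty":0.4,"tz":0,"spin":0,"grip":8.5},{"tx":-0.8,"ty":0.4,"tz":0,"spin":0,"grip":8.5},{"tx":-0.8,"ty":0.4,"tz":0,"spin":0,"grip":8.5},{"tx":-0.8,"ty":0.4,"tz":0,"spin":0,"grip":8.5}])

```text
time: 15.57
eef_pos: [0.6264, -0.1385, 0.2238]
tcp_rot: [1.099, 1.556, 0.144]
wrist_force: [0.2, 0.5, 0.4]
grip_width: 0.996
```

```bash
python3 - <<'E'
from h import *
print(jaw()); X,c=wcloud()
x,y,z=X[...,0],X[...,1],X[...,2]; ok=(c["depth"]>0)&(np.hypot(x-.635,y+.142)<.13)
p=X[ok&(z>.1)&(z<.15)]; print("body",rect(p)); 
for s in(-.04,-.02,0,.02):
    d=np.array([np.cos(np.radians(-54.5)),np.sin(np.radians(-54.5))]); n=np.array([-d[1],d[0]]); q=p[:,:2]-[.635,-.142]; k=abs(q@d-s)<.005
    print(s,(q[k]@n).min().round(4),(q[k]@n).max().round(4))
p=X[ok&(z>.045)&(z<.054)]; print("foot",rect(p)); p=X[ok&(z>.034)&(z<.039)]; print("plinth",rect(p),p[:,2].mean())
E
```

```text
t 15.57 tcp [ 626.4 -138.5  223.8] jaw yaw 35.3 xdir [ 0.015  0.002 -1.   ] q [ 0.03  0.42  0.02 -0.   -1.16 -2.56] F [0.2 0.5 0.4] grip 85.0
body c=(645.9,-157.4) size 160x46 yaw_long -51.5
-0.04 -0.0176 0.0154
-0.02 -0.0226 0.0204
0 -0.0239 0.0216
0.02 -0.0225 0.02
foot c=(620.8,-124.0) size 50x33 yaw_long 36.1
plinth c=(633.8,-141.8) size 120x120 yaw_long 65.4 0.03640241003025129
```

jog_arm(plan=[{"tx":0.9,"ty":-0.55,"tz":-1,"spin":0,"grip":8.5},{"tx":0.9,"ty":-0.55,"tz":-3,"spin":0,"grip":8.5},{"tx":0.9,"ty":-0.55,"tz":-5,"spin":0,"grip":8.5},{"tx":0.9,"ty":-0.55,"tz":-6,"spin":0,"grip":8.5},{"tx":0.9,"ty":-0.55,"tz":-6.5,"spin":0,"grip":8.5},{"tx":0.9,"ty":-0.55,"tz":-6.5,"spin":0,"grip":8.5},{"tx":0.9,"ty":-0.55,"tz":-6.5,"spin":0,"grip":8.5},{"tx":0.9,"ty":-0.55,"tz":-6.5,"spin":0,"grip":8.5}])

```text
time: 16.28
eef_pos: [0.6362, -0.1442, 0.1599]
tcp_rot: [1.056, 1.554, 0.101]
wrist_force: [-0.4, -0.2, 0.2]
grip_width: 0.996
```

jog_arm(plan=[{"tx":0,"ty":0,"tz":-1.5,"spin":0,"grip":8.5},{"tx":0,"ty":0,"tz":-3.5,"spin":0,"grip":8.5},{"tx":0,"ty":0,"tz":-5.3,"spin":0,"grip":8.5},{"tx":0,"ty":0,"tz":-6.1,"spin":0,"grip":8.5},{"tx":0,"ty":0,"tz":-6.1,"spin":0,"grip":7},{"tx":0,"ty":0,"tz":-6.1,"spin":0,"grip":5.5},{"tx":0,"ty":0,"tz":-6.1,"spin":0,"grip":4},{"tx":0,"ty":0,"tz":-6.1,"spin":0,"grip":3}])

```text
time: 16.95
eef_pos: [0.6372, -0.1444, 0.1009]
tcp_rot: [1.01, 1.551, 0.056]
wrist_force: [-0.5, -0.3, 1.6]
grip_width: 0.523
```

jog_arm(plan=[{"tx":0,"ty":0,"tz":0,"spin":0,"grip":3},{"tx":0,"ty":0,"tz":0,"spin":0,"grip":3},{"tx":0,"ty":0,"tz":0.5,"spin":0,"grip":3},{"tx":0,"ty":0,"tz":1.5,"spin":0,"grip":3},{"tx":0,"ty":0,"tz":3,"spin":0,"grip":3},{"tx":0,"ty":0,"tz":5,"spin":0,"grip":3},{"tx":0,"ty":0,"tz":6,"spin":0,"grip":3},{"tx":0,"ty":0,"tz":6,"spin":0,"grip":3}])

```text
time: 17.62
eef_pos: [0.6392, -0.1446, 0.1648]
tcp_rot: [0.967, 1.544, 0.013]
wrist_force: [-0.4, -0.4, -2.7]
grip_width: 0.519
```

```bash
python3 -c "
from h import *
print(jaw()); held(); held('side')"
```

```text
t 17.62 tcp [ 639.2 -144.6  164.8] jaw yaw 35.4 xdir [ 0.027  0.    -1.   ] q [ 0.02  0.48 -0.03  0.   -1.03 -2.55] F [-0.4 -0.4 -2.7] grip 44.4
scene 566 foot z [0.104 0.114 0.117] c=(638.2,-144.3) size 84x51 yaw_long -54.8 circ(639.3,-143.7) d 93
side 258 foot z [0.103 0.112 0.115] c=(634.2,-140.3) size 84x49 yaw_long -54.9 circ(632.8,-140.4) d 93
```

jog_arm(plan=[{"tx":-1,"ty":-1,"tz":1,"spin":4,"grip":3},{"tx":-3,"ty":-2.5,"tz":1,"spin":9,"grip":3},{"tx":-5.5,"ty":-4.5,"tz":1,"spin":14,"grip":3},{"tx":-8,"ty":-6.5,"tz":1,"spin":20,"grip":3},{"tx":-10.5,"ty":-8.5,"tz":1,"spin":26,"grip":3},{"tx":-13,"ty":-10.5,"tz":1,"spin":32,"grip":3},{"tx":-15,"ty":-12,"tz":1,"spin":37,"grip":3},{"tx":-16,"ty":-13,"tz":1,"spin":40,"grip":3}])

```text
time: 18.38
eef_pos: [0.4733, -0.2749, 0.1696]
tcp_rot: [1.258, 1.552, 1.003]
wrist_force: [-0.3, 0.2, -2.0]
grip_width: 0.524
```

jog_arm(plan=[{"tx":-1,"ty":-0.7,"tz":0,"spin":4,"grip":3},{"tx":-2,"ty":-1.4,"tz":0,"spin":9,"grip":3},{"tx":-2.8,"ty":-2,"tz":0,"spin":14,"grip":3},{"tx":-2.8,"ty":-2,"tz":0,"spin":19,"grip":3},{"tx":-2.8,"ty":-2,"tz":0,"spin":22,"grip":3},{"tx":-2.8,"ty":-2,"tz":0,"spin":23,"grip":3},{"tx":-2.8,"ty":-2,"tz":0,"spin":23,"grip":3},{"tx":-2.8,"ty":-2,"tz":0,"spin":23,"grip":3}])

```text
time: 19.05
eef_pos: [0.445, -0.2947, 0.1689]
tcp_rot: [1.333, 1.551, 1.478]
wrist_force: [0.1, -0.4, -2.8]
grip_width: 0.522
```

```bash
python3 -c "
from h import *
print(jaw()); held(); held('side')"
```

```text
t 19.05 tcp [ 445.  -294.7  168.9] jaw yaw 98.3 xdir [ 0.002  0.019 -1.   ] q [-0.29  0.3  -0.3  -0.02 -0.97 -1.12] F [ 0.1 -0.4 -2.8] grip 44.6
scene 370 foot z [0.108 0.119 0.121] c=(445.7,-294.8) size 83x49 yaw_long 7.9 circ(445.8,-295.0) d 92
side 343 foot z [0.108 0.118 0.122] c=(443.1,-291.8) size 84x54 yaw_long 8.7 circ(441.9,-290.9) d 93
```

jog_arm(plan=[{"tx":0.25,"ty":-0.15,"tz":-1,"spin":1,"grip":3},{"tx":0.25,"ty":-0.15,"tz":-2.5,"spin":1,"grip":3},{"tx":0.25,"ty":-0.15,"tz":-4.2,"spin":1,"grip":3},{"tx":0.25,"ty":-0.15,"tz":-5.5,"spin":1,"grip":3},{"tx":0.25,"ty":-0.15,"tz":-6.5,"spin":1,"grip":3},{"tx":0.25,"ty":-0.15,"tz":-7.1,"spin":1,"grip":3},{"tx":0.25,"ty":-0.15,"tz":-7.3,"spin":1,"grip":3},{"tx":0.25,"ty":-0.15,"tz":-7.3,"spin":1,"grip":3}])

```text
time: 19.82
eef_pos: [0.4478, -0.2963, 0.0964]
tcp_rot: [1.307, 1.552, 1.47]
wrist_force: [0.5, 0.3, -2.4]
grip_width: 0.523
```

```bash
python3 -c "
from h import *
print(jaw()); held(); held('side')"
```

```text
t 19.82 tcp [ 447.8 -296.3   96.4] jaw yaw 99.4 xdir [ 0.002  0.019 -1.   ] q [-0.29  0.39 -0.38 -0.03 -0.8  -1.1 ] F [ 0.5  0.3 -2.4] grip 44.7
scene 346 foot z [0.036 0.047 0.049] c=(450.8,-296.6) size 79x48 yaw_long 8.6 circ(450.6,-296.5) d 90
side 311 foot z [0.036 0.046 0.049] c=(445.6,-294.2) size 82x54 yaw_long 10.5 circ(445.9,-294.0) d 93
```

jog_arm(plan=[{"tx":0,"ty":0,"tz":-0.1,"spin":0,"grip":3},{"tx":0,"ty":0,"tz":-0.2,"spin":0,"grip":3},{"tx":0,"ty":0,"tz":-0.25,"spin":0,"grip":3.5},{"tx":0,"ty":0,"tz":-0.25,"spin":0,"grip":4.3},{"tx":0,"ty":0,"tz":-0.25,"spin":0,"grip":5.5},{"tx":0,"ty":0,"tz":-0.25,"spin":0,"grip":7},{"tx":0,"ty":0,"tz":-0.25,"spin":0,"grip":8.4},{"tx":0,"ty":0,"tz":-0.25,"spin":0,"grip":8.4}])

```text
time: 20.58
eef_pos: [0.4486, -0.2965, 0.0942]
tcp_rot: [1.174, 1.552, 1.337]
wrist_force: [0.1, 0.2, 0.2]
grip_width: 0.981
```

jog_arm(plan=[{"tx":0,"ty":0,"tz":0,"spin":0,"grip":8.4},{"tx":0,"ty":0,"tz":1,"spin":0,"grip":8.4},{"tx":0,"ty":0,"tz":3,"spin":0,"grip":8.4},{"tx":0,"ty":0,"tz":6,"spin":0,"grip":8.4},{"tx":0,"ty":0,"tz":9,"spin":0,"grip":8.4},{"tx":0,"ty":0,"tz":12,"spin":0,"grip":8.4},{"tx":0,"ty":0,"tz":15,"spin":0,"grip":8.4},{"tx":0,"ty":0,"tz":17,"spin":0,"grip":8.4}])

```text
time: 21.25
eef_pos: [0.4493, -0.297, 0.2685]
tcp_rot: [0.886, 1.553, 1.05]
wrist_force: [0.5, -1.3, 0.7]
grip_width: 0.984
```

```bash
python3 - <<'E'
from h import *
print(jaw())
c=read_camera("scene"); measure(cloud(c),c,60); print("--"); c=read_camera("side"); measure(cloud(c),c,60)
E
```

```text
t 21.25 tcp [ 449.3 -297.   268.5] jaw yaw 99.4 xdir [ 0.009  0.016 -1.   ] q [-0.29  0.22 -0.15 -0.02 -1.2  -1.11] F [ 0.5 -1.3  0.7] grip 84.1
white [217, 177, 46, 28, 628] z [0.024 0.027 0.029] c=(460.0,40.2) size 129x128 yaw_long 77.6 circ(458.0,39.7) d 133
white [95, 187, 47, 50, 992] z [0.03  0.032 0.034] c=(448.7,-295.7) size 192x84 yaw_long 9.3 circ(448.7,-295.9) d 208
white [154, 221, 63, 43, 2033] z [0.035 0.037 0.039] c=(633.5,-140.3) size 122x120 yaw_long -24.6 circ(632.6,-140.8) d 166
white [114, 261, 14, 11, 95] z [0.024 0.028 0.03 ] c=(663.1,-294.5) size 22x20 yaw_long 46.3 circ(663.4,-294.5) d 26
wood [229, 149, 18, 35, 327] z [0.062 0.113 0.129] c=(464.6,39.1) size 127x32 yaw_long -48.5 circ(464.3,39.1) d 130
wood [325, 169, 22, 26, 339] z [0.06  0.081 0.117] c=(596.9,267.3) size 54x34 yaw_long 51.9 circ(594.5,269.7) d 56
wood [99, 171, 21, 23, 318] z [0.111 0.122 0.139] c=(448.2,-297.5) size 120x44 yaw_long 9.6 circ(447.5,-293.5) d 120
dark [227, 181, 25, 15, 171] z [0.038 0.041 0.043] c=(468.2,36.4) size 68x55 yaw_long 74.5 circ(462.7,38.4) d 69
dark [322, 190, 26,
[... 1039 characters left out ...]
d 119
wood [291, 162, 21, 41, 443] z [0.061 0.114 0.128] c=(456.5,43.5) size 132x30 yaw_long -24.0 circ(456.6,43.7) d 135
wood [177, 201, 26, 31, 509] z [0.06  0.082 0.117] c=(588.2,274.1) size 49x47 yaw_long -63.9 circ(586.4,275.6) d 58
dark [354, 143, 33, 17, 300] z [0.043 0.045 0.048] c=(446.9,-296.3) size 82x54 yaw_long 6.5 circ(446.1,-293.8) d 88
dark [285, 197, 29, 20, 236] z [0.037 0.04  0.042] c=(456.1,42.7) size 68x63 yaw_long 31.0 circ(458.8,41.0) d 73
dark [174, 229, 36, 21, 319] z [0.025 0.027 0.03 ] c=(587.8,274.2) size 62x60 yaw_long 71.9 circ(588.5,275.2) d 81
cork [153, 215, 79, 56, 1634] z [0.005 0.013 0.017] c=(597.1,266.1) size 147x139 yaw_long -8.4 circ(593.4,269.0) d 190
```

jog_arm(plan=[{"tx":1,"ty":4,"tz":0.5,"spin":-4,"grip":8},{"tx":2,"ty":8,"tz":0.5,"spin":-8,"grip":8},{"tx":3,"ty":12,"tz":0.5,"spin":-12,"grip":8},{"tx":4,"ty":16,"tz":0.5,"spin":-16,"grip":8},{"tx":5,"ty":20,"tz":0.5,"spin":-20,"grip":8},{"tx":6,"ty":24,"tz":0.5,"spin":-24,"grip":8},{"tx":7,"ty":28,"tz":0.5,"spin":-26.4,"grip":8},{"tx":8,"ty":32,"tz":0.5,"spin":-26.4,"grip":8}])

```text
time: 22.02
eef_pos: [0.53, 0.0245, 0.2745]
tcp_rot: [0.646, 1.552, 0.348]
wrist_force: [0.8, 0.4, -0.6]
grip_width: 0.935
```

jog_arm(plan=[{"tx":1,"ty":4,"tz":0,"spin":0,"grip":8},{"tx":2,"ty":8,"tz":0,"spin":0,"grip":8},{"tx":3,"ty":12,"tz":0,"spin":0,"grip":8},{"tx":4,"ty":16,"tz":0,"spin":0,"grip":8},{"tx":5,"ty":20,"tz":0,"spin":0,"grip":8},{"tx":6.3,"ty":23.5,"tz":0,"spin":0,"grip":8},{"tx":6.3,"ty":24.6,"tz":0,"spin":0,"grip":8},{"tx":6.3,"ty":24.6,"tz":0,"spin":0,"grip":8}])

```text
time: 22.68
eef_pos: [0.5926, 0.2732, 0.2725]
tcp_rot: [0.62, 1.555, 0.325]
wrist_force: [0.1, -0.4, -0.1]
grip_width: 0.937
```

```bash
python3 - <<'E'
from h import *
print(jaw())
for k in (1,):
    X,c=wcloud(); x,y,z=X[...,0],X[...,1],X[...,2]; p=X[(c["depth"]>0)&(np.hypot(x-.593,y-.271)<.05)&(z>.108)&(z<.125)]; print(len(p)); print(rect(p),circ(p))
E
```

```text
t 22.68 tcp [592.6 273.2 272.5] jaw yaw 73.1 xdir [ 0.015  0.005 -1.   ] q [ 0.68  0.41  0.12  0.01 -1.27 -2.55] F [ 0.1 -0.4 -0.1] grip 80.0
572
c=(590.9,271.3) size 30x30 yaw_long -82.7 circ(591.2,271.3) d 32
```

jog_arm(plan=[{"tx":-0.1,"ty":-0.2,"tz":-2,"spin":0,"grip":8},{"tx":-0.1,"ty":-0.2,"tz":-5,"spin":0,"grip":8},{"tx":-0.1,"ty":-0.2,"tz":-8,"spin":0,"grip":8},{"tx":-0.1,"ty":-0.2,"tz":-11,"spin":0,"grip":8},{"tx":-0.1,"ty":-0.2,"tz":-12.5,"spin":0,"grip":8},{"tx":-0.1,"ty":-0.2,"tz":-12.5,"spin":0,"grip":8},{"tx":-0.1,"ty":-0.2,"tz":-12.5,"spin":0,"grip":8},{"tx":-0.1,"ty":-0.2,"tz":-12.5,"spin":0,"grip":8}])

```text
time: 23.4
eef_pos: [0.5923, 0.2689, 0.1502]
tcp_rot: [0.627, 1.552, 0.33]
wrist_force: [-0.1, -0.8, 1.1]
grip_width: 0.936
```

jog_arm(plan=[{"tx":0,"ty":0.2,"tz":-1.5,"spin":0,"grip":8},{"tx":0,"ty":0.2,"tz":-3.5,"spin":0,"grip":8},{"tx":0,"ty":0.2,"tz":-5.5,"spin":0,"grip":8},{"tx":0,"ty":0.2,"tz":-6.6,"spin":0,"grip":8},{"tx":0,"ty":0.2,"tz":-6.6,"spin":0,"grip":6},{"tx":0,"ty":0.2,"tz":-6.6,"spin":0,"grip":4.5},{"tx":0,"ty":0.2,"tz":-6.6,"spin":0,"grip":3},{"tx":0,"ty":0.2,"tz":-6.6,"spin":0,"grip":2}])

```text
time: 24.07
eef_pos: [0.5931, 0.2708, 0.0864]
tcp_rot: [0.597, 1.55, 0.3]
wrist_force: [0.9, -0.9, -0.0]
grip_width: 0.398
```

jog_arm(plan=[{"tx":0,"ty":0,"tz":0,"spin":0,"grip":2},{"tx":0,"ty":0,"tz":0,"spin":0,"grip":2},{"tx":0,"ty":0,"tz":0.5,"spin":0,"grip":2},{"tx":0,"ty":0,"tz":2,"spin":0,"grip":2},{"tx":0,"ty":0,"tz":4,"spin":0,"grip":2},{"tx":0,"ty":0,"tz":6.5,"spin":0,"grip":2},{"tx":0,"ty":0,"tz":9,"spin":0,"grip":2},{"tx":0,"ty":0,"tz":10,"spin":0,"grip":2}])

```text
time: 24.73
eef_pos: [0.5946, 0.2717, 0.1905]
tcp_rot: [0.644, 1.543, 0.349]
wrist_force: [0.9, 0.7, -2.7]
grip_width: 0.393
```

```bash
python3 -c "
from h import *
print(jaw()); held(); held('side')"
```

```text
t 24.73 tcp [594.6 271.7 190.5] jaw yaw 73.1 xdir [ 0.026  0.009 -1.   ] q [ 0.68  0.45 -0.01  0.01 -1.08 -2.55] F [ 0.9  0.7 -2.7] grip 33.6
scene 227 foot z [0.12  0.13  0.152] c=(595.6,272.1) size 63x59 yaw_long 71.3 circ(596.7,272.1) d 80
side 321 foot z [0.121 0.131 0.135] c=(591.8,275.5) size 65x61 yaw_long -17.0 circ(591.2,275.3) d 83
```

jog_arm(plan=[{"tx":0,"ty":-1,"tz":0,"spin":0,"grip":2},{"tx":0.3,"ty":-3,"tz":0,"spin":0,"grip":2},{"tx":0.6,"ty":-6,"tz":0,"spin":0,"grip":2},{"tx":0.9,"ty":-9.5,"tz":0,"spin":0,"grip":2},{"tx":1.2,"ty":-13,"tz":0,"spin":0,"grip":2},{"tx":1.5,"ty":-16.5,"tz":0,"spin":0,"grip":2},{"tx":1.8,"ty":-20,"tz":0,"spin":0,"grip":2},{"tx":2.1,"ty":-23.5,"tz":0,"spin":0,"grip":2}])

```text
time: 25.5
eef_pos: [0.6133, 0.0342, 0.1863]
tcp_rot: [0.716, 1.549, 0.419]
wrist_force: [-0.4, 0.1, -3.5]
grip_width: 0.397
```

jog_arm(plan=[{"tx":0.3,"ty":-3,"tz":0,"spin":0,"grip":2},{"tx":0.6,"ty":-6,"tz":0,"spin":0,"grip":2},{"tx":0.9,"ty":-9,"tz":0,"spin":0,"grip":2},{"tx":1.2,"ty":-12,"tz":0,"spin":0,"grip":2},{"tx":1.6,"ty":-15,"tz":0,"spin":0,"grip":2},{"tx":2,"ty":-17.5,"tz":0,"spin":0,"grip":2},{"tx":2,"ty":-17.5,"tz":0,"spin":0,"grip":2},{"tx":2,"ty":-17.5,"tz":0,"spin":0,"grip":2}])

```text
time: 26.17
eef_pos: [0.6316, -0.1426, 0.1834]
tcp_rot: [0.869, 1.553, 0.569]
wrist_force: [0.0, 1.0, -4.7]
grip_width: 0.394
```

```bash
python3 -c "
from h import *
print(jaw()); held(); held('side')"
```

```text
t 26.17 tcp [ 631.6 -142.6  183.4] jaw yaw 72.8 xdir [ 0.015  0.009 -1.   ] q [ 0.02  0.46 -0.02 -0.01 -1.08 -1.89] F [ 0.   1.  -4.7] grip 33.7
scene 298 foot z [0.113 0.123 0.144] c=(632.5,-140.7) size 62x57 yaw_long 71.7 circ(631.6,-140.3) d 80
side 213 foot z [0.115 0.124 0.129] c=(626.6,-136.1) size 65x61 yaw_long 71.8 circ(627.5,-135.6) d 81
```

jog_arm(plan=[{"tx":0.3,"ty":-0.1,"tz":-1,"spin":0,"grip":2},{"tx":0.3,"ty":-0.1,"tz":-2.5,"spin":0,"grip":2},{"tx":0.3,"ty":-0.1,"tz":-4.2,"spin":0,"grip":2},{"tx":0.3,"ty":-0.1,"tz":-5.5,"spin":0,"grip":2},{"tx":0.3,"ty":-0.1,"tz":-6.5,"spin":0,"grip":2},{"tx":0.3,"ty":-0.1,"tz":-7.1,"spin":0,"grip":2},{"tx":0.3,"ty":-0.1,"tz":-7.3,"spin":0,"grip":2},{"tx":0.3,"ty":-0.1,"tz":-7.3,"spin":0,"grip":2}])

```text
time: 26.93
eef_pos: [0.6352, -0.1413, 0.111]
tcp_rot: [0.829, 1.553, 0.533]
wrist_force: [0.3, 0.5, -4.4]
grip_width: 0.393
```

```bash
python3 -c "
from h import *
print(jaw()); held(); held('side')"
```

```text
t 26.93 tcp [ 635.2 -141.3  111. ] jaw yaw 73.0 xdir [ 0.016  0.009 -1.   ] q [ 0.03  0.53 -0.09 -0.01 -0.93 -1.89] F [ 0.3  0.5 -4.4] grip 33.5
scene 258 foot z [0.04  0.051 0.072] c=(638.0,-140.6) size 62x54 yaw_long 76.9 circ(636.0,-139.9) d 78
side 183 foot z [0.043 0.052 0.056] c=(629.8,-135.9) size 63x61 yaw_long -16.7 circ(629.7,-135.0) d 81
```

jog_arm(plan=[{"tx":0,"ty":-0.2,"tz":-0.1,"spin":0,"grip":2},{"tx":0,"ty":-0.2,"tz":-0.2,"spin":0,"grip":2},{"tx":0,"ty":-0.2,"tz":-0.3,"spin":0,"grip":2},{"tx":0,"ty":-0.2,"tz":-0.3,"spin":0,"grip":3},{"tx":0,"ty":-0.2,"tz":-0.3,"spin":0,"grip":4},{"tx":0,"ty":-0.2,"tz":-0.3,"spin":0,"grip":6},{"tx":0,"ty":-0.2,"tz":-0.3,"spin":0,"grip":8},{"tx":0,"ty":-0.2,"tz":-0.3,"spin":0,"grip":8}])

```text
time: 27.7
eef_pos: [0.6362, -0.1436, 0.1099]
tcp_rot: [0.727, 1.55, 0.431]
wrist_force: [-0.6, 0.1, 0.1]
grip_width: 0.875
```

jog_arm(plan=[{"tx":0,"ty":0,"tz":0,"spin":0,"grip":8},{"tx":0,"ty":0,"tz":1,"spin":0,"grip":8},{"tx":0,"ty":0,"tz":3,"spin":0,"grip":8},{"tx":0,"ty":0,"tz":6,"spin":0,"grip":8},{"tx":0,"ty":0,"tz":9,"spin":0,"grip":8},{"tx":0,"ty":0,"tz":12,"spin":0,"grip":8},{"tx":0,"ty":0,"tz":15,"spin":0,"grip":8},{"tx":0,"ty":0,"tz":17,"spin":0,"grip":8}])

```text
time: 28.37
eef_pos: [0.637, -0.144, 0.2849]
tcp_rot: [0.592, 1.545, 0.296]
wrist_force: [0.3, -0.6, 0.4]
grip_width: 0.936
```

jog_arm(plan=[{"tx":2,"ty":4,"tz":1,"spin":0,"grip":8},{"tx":2,"ty":7,"tz":3,"spin":0,"grip":8},{"tx":2,"ty":9,"tz":6,"spin":0,"grip":8},{"tx":2,"ty":9,"tz":8,"spin":0,"grip":8},{"tx":2,"ty":9,"tz":8,"spin":0,"grip":8},{"tx":2,"ty":9,"tz":8,"spin":0,"grip":8},{"tx":2,"ty":9,"tz":8,"spin":0,"grip":8},{"tx":2,"ty":9,"tz":8,"spin":0,"grip":8}])

```text
time: 29.03
eef_pos: [0.6564, -0.0544, 0.3636]
tcp_rot: [0.624, 1.547, 0.327]
wrist_force: [-0.3, 0.2, 0.0]
grip_width: 0.941
```

```bash
python3 - <<'E'
from h import *
print(jaw())
for n in ("scene","side"): c=read_camera(n); print(n); measure(cloud(c),c,60); cv2.imwrite(f"pics/{n}9.png",cv2.resize(c["img"],(768,576)))
X,c=wcloud(); print("wrist"); measure(X,c,100)
E
```

```text
t 29.03 tcp [656.4 -54.4 363.6] jaw yaw 73.0 xdir [ 0.022  0.008 -1.   ] q [ 0.16  0.38  0.31 -0.   -1.48 -2.03] F [-0.3  0.2  0. ] grip 80.3
scene
white [217, 177, 46, 28, 624] z [0.025 0.027 0.029] c=(459.1,40.2) size 129x127 yaw_long 77.8 circ(457.5,40.0) d 133
white [95, 187, 47, 51, 999] z [0.03  0.032 0.034] c=(446.9,-296.0) size 194x84 yaw_long 9.2 circ(446.5,-295.4) d 206
white [154, 221, 63, 42, 1350] z [0.034 0.036 0.039] c=(633.0,-140.0) size 123x120 yaw_long -24.7 circ(633.7,-139.9) d 167
white [114, 261, 14, 11, 100] z [0.025 0.028 0.031] c=(662.4,-294.0) size 23x17 yaw_long 35.5 circ(662.2,-294.1) d 27
wood [229, 149, 18, 35, 335] z [0.061 0.113 0.129] c=(464.3,38.2) size 129x31 yaw_long -49.2 circ(463.9,37.8) d 133
wood [100, 171, 20, 25, 305] z [0.108 0.123 0.139] c=(446.4,-298.0) size 122x44 yaw_long 7.8 circ(446.2,-296.3) d 122
wood [171, 201, 28, 37, 605] z [0.066 0.095 0.14 ] c=(641.0,-143.1) size 56x37 yaw_long 57.1 circ(637.6,-140.2) d 60
dark [227, 180, 25, 16, 166] z [0.038 0.04  0.043] c=(469.7,36.4) size 68x55 yaw_long 79.7 circ(462.8,38.1) d 69
dark [103, 1
[... 2332 characters left out ...]
3,24.4) d 72
wood [0, 14, 56, 89, 2751] z [0.105 0.122 0.139] c=(450.9,-296.7) size 108x42 yaw_long 10.2 circ(450.2,-292.6) d 109
wood [175, 140, 42, 37, 1057] z [0.078 0.117 0.141] c=(632.2,-138.8) size 50x42 yaw_long 28.3 circ(631.6,-138.8) d 59
dark [250, 0, 12, 26, 152] z [0.038 0.04  0.042] c=(465.7,8.6) size 34x12 yaw_long 4.2 circ(465.7,7.8) d 34
dark [267, 17, 26, 15, 136] z [0.038 0.04  0.042] c=(489.6,37.9) size 38x13 yaw_long 83.9 circ(490.0,37.9) d 38
dark [44, 33, 47, 68, 1011] z [0.043 0.045 0.047] c=(450.0,-298.1) size 84x49 yaw_long 9.6 circ(450.4,-297.6) d 93
cork [390, 0, 87, 100, 7249] z [0.01  0.013 0.015] c=(593.9,273.5) size 141x131 yaw_long 81.5 circ(593.5,270.1) d 184
```

View pics/scene9.png

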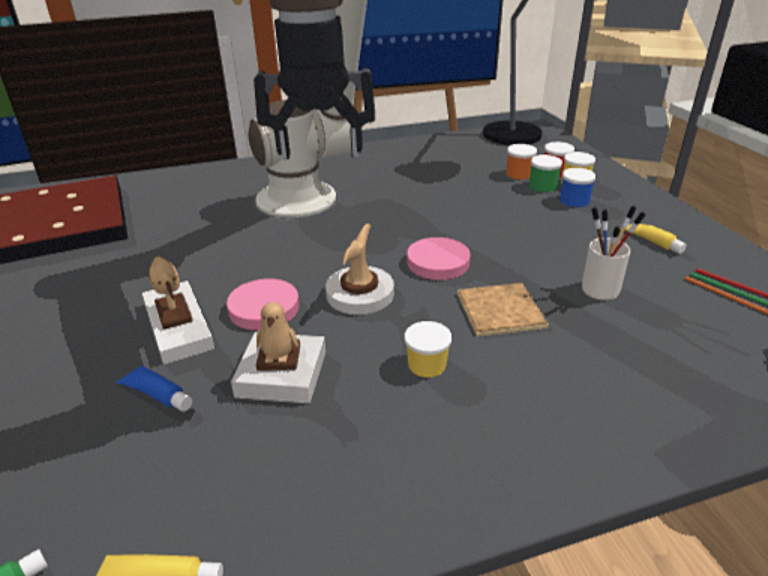

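The final picture shows the shorebird on the long plinth (170,310), the penguin on the square plinth (277,345) and the whale tail on the round plinth (360,280). All three stand upright, the tub, tube and jar are in place, and the gripper is clear. I hand in.

```bash
python3 -c "
from rig import job_done
print(job_done())"
```

```text
the job is handed in; nothing more can be done
None
```

The carvings are on their right plinths and the job is handed in at about 29 s of the 120 s. I rested the penguin on the cork board. Then I moved the whale tail to the round plinth and the shorebird to the long plinth, facing along it. Last, the penguin went to the square plinth.

Last checks, averaged over the two fixed cameras, show offsets well inside the 15 mm limit:

| Carving | Plinth | Offset from centre | Other |
|---|---|---|---|
| Whale tail | Round | about 2 mm | foot top at 40 mm, as expected |
| Penguin | Square | about 2 mm | foot top at 50 mm, as expected |
| Shorebird | Long | about 3 mm | yaw within about 3° of the plinth's length (limit about 14°); foot top at 45–46 mm, as expected |

- **Upright and clear:** All three stand upright in the last picture and the open gripper was well above everything. The tub, tube and jar look unmoved in it; only the tube's cap and parts of the tub and cork board were also re-measured, and those matched.
- **Disagreements:** The two fixed cameras differ by up to about 6 mm on the same foot, mostly because each sees only part of it. The last wrist view cut off part of the whale tail's foot, so that one rests on the two fixed cameras.
- **Gripper tilt:** The gripper picked up a small tilt, at most 0.04 rad, after fast moves. It was about 0.02 rad at each release.

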